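# Unclamp, load and wash the leeks

### The arm

A 6-joint arm with a two-finger parallel gripper is mounted at the origin on the work surface. World frame = base frame: x ahead of the robot, y to its left, z up, the work surface at z = 0. Lengths are in m, angles in degrees, forces in N, time in s.
With the tool pointing down it reaches from about 0.35 to 0.975 m from the base axis. Payload 4.9 kg.
Tool frame: the origin (TCP) lies at the very end of the fingers, on their centre line; the grasp point (between the pads) lies 19 mm behind it; z points along the fingers, y is the line along which they close (so a half turn about z gives the same grasp; the last joint's range is limited). The gripper opens to 85 mm and grips with 20 to 120 N. Pads are 22 mm wide; open, the fingers measure 114 mm over their backs; the gripper's body (76 mm by 85 mm) begins 54 mm behind the grasp point. The pads swing forward as they close: fully open they stand 13 mm farther back than shut.
Start: joints at [63.025, 3.019, 92.412, -0, 84.569, -6.818], TCP at [0.215, 0.587, 0.231] pointing down, gripper open.
Joint ranges: [-172.51, 172.51], [-57.92, 126.97], [3.15, 148.05], [-58.71, 238.71], [5.1, 150.11], [-179.66, 179.66]. Speed limits (degrees/s): [147.25, 147.25, 180, 180, 180, 180].

### API

Orientations are given as a 3x3 rotation matrix whose columns are the frame's x, y, z axes.
In Python, from bench import manip gives the robot as it stands.
- The arm moves only by the tool step_arm, never from a script. Its argument "commands" is a list of rows, each a list of 7 numbers: the closure, from -1 (fully open) to 1 (shut), then the shift along the tool's x, y, z in units of 60 cm (1.0 is 60 cm), then the turn, a rotation vector about the tool's x, y, z in units of 4 degrees (1.0 is 4 degrees). In form: [[fingers, tx, ty, tz, ax, ay, az], ...]. A call has exactly 5 rows; each row shifts and turns the commanded pose from where the row before left it, along the tool's axes as they then stand; what a row does not reach is not made up. A row lasts 1/12 s, in which the tool goes at most 41.7 mm and 7.16 degrees, less where a joint would pass 70% of its speed; a pose out of reach is approached as far as the arm can. A call with a number of a shift or a turn outside -1 to 1 is refused whole. A call with a gripper value outside its range is refused whole. The fingers move at their own pace and stop on an object; "squeeze" is the grip in N (left out, the last holds). Time passes only in rows, so rows that do not move let the fingers close, or fill a call up. It gives the time, the measured TCP pose, the force, the opening and the grip force at its end, in the units of the state.
- manip.observe(): the state, without advancing time (a new reading comes with each control period).
- manip.read_camera(name): name is "scene" or "top" or "wrist"; returns the picture (400x640x3 uint8, red, green, blue); there is no depth.
- manip.calibration(name): a dict with "fovy" (degrees; the focal length in pixels is half the picture's height over the tangent of half this angle, whatever the lens; pixels are square), "cx", "cy" (the principal point, pixels), "R" (3x3) and "t" (3): a world point X has camera coordinates R X + t. Camera axes: x right, y down, z forward; pixel columns grow to the right and rows downward; lengths in m; the calibration is good to about 2 mm. A picture is of the moment at which its call begins: read the wrist's pose just before it. calibration takes no time and is no camera call; for the wrist camera it gives the pose at the moment of the call.
- manip.job_done(): hands the job in; it is judged then, once.
The state is a dict: "time_s": time; "qpos": joint angles; "joint_vel": joint speeds; "joint_torque": joint torques, N m; "eef_pos": TCP position; "tool_rot": TCP orientation; "contact_force": force on the tool from outside, world axes, zero at the start; "ft_torque": the same for the moment, N m; "gripper_width": finger opening in m; "finger_force": force on a finger pad.
Only numpy, scipy, OpenCV 4.12 (cv2) and the standard library are available. Lean on these libraries where they do the work, as an engineer would, in place of code of your own. Each camera call takes 0.05 s, during which the arm holds its last target. There are 200 camera calls.

### The job

Slide the clamp's jaw fully open, lift the trimmed leek half out and lay it in the white carriage tray, and lay every leek half from the board in there too, each cut side down on the tray floor with none on top of another. Then push the loaded carriage along its rail until its blue grip is level with the blue wash mark, and only then slide the black water grip level with the red pointer. Leave the clamp's jaw fully shut again and the other things on the counter where they are.

Things in the scene. Friction and masses are not known exactly. Their poses are not given: they have to be found in the camera images.
- clamped_leek: half of a trimmed leek: 100 long, 34 wide, 21 high, half-round on top (sides upright for the lowest 16), flat cut face underneath, white at one end shading to green at the other, about 60 g, firm. Origin: centre of the cut face; x along its length towards the green end, z out of its round back (up when it lies cut side down). It starts in the clamp, its length along the clamp's x.
- leek1: half of a trimmed leek: 100 long, 34 wide, 21 high, half-round on top (sides upright for the lowest 16), flat cut face underneath, white at one end shading to green at the other, about 60 g, firm. Origin: centre of the cut face; x along its length towards the green end, z out of its round back (up when it lies cut side down). It starts on the chopping board, if present.
- leek2: half of a trimmed leek: 100 long, 34 wide, 21 high, half-round on top (sides upright for the lowest 16), flat cut face underneath, white at one end shading to green at the other, about 60 g, firm. Origin: centre of the cut face; x along its length towards the green end, z out of its round back (up when it lies cut side down). It starts on the chopping board, if present.
- leek3: half of a trimmed leek: 100 long, 34 wide, 21 high, half-round on top (sides upright for the lowest 16), flat cut face underneath, white at one end shading to green at the other, about 60 g, firm. Origin: centre of the cut face; x along its length towards the green end, z out of its round back (up when it lies cut side down). It starts on the chopping board, if present.
- board: pale wooden chopping board, 360 x 220, 12 thick, fixed; origin: centre of its underside. Two or three leek halves lie on it about 95 apart, roughly across its length.
- clamp: white and green produce clamp, fixed, 235 x 70; origin on the counter under the middle of the clamped leek. The leek lies on a steel bed 30 above the counter, between a green fixed jaw (a 62 wide wall across its +x end, top at 66) and the sliding jaw at -x. Both long sides of the leek are free.
- jaw (a joint): the sliding jaw of the clamp, m: 0 = shut on the leek, it grows as the jaw slides along the clamp's -x, 0.050 = fully open (hard stop). It needs about 3 N, stays where it is left. A lip on it reaches 12 over the leek's end when shut, top of the lip 60 above the counter.
- jaw_grip (a point): centre of the top of the sliding jaw's orange upright grip, 97 above the counter; the grip is 16 (along the slide) x 26 (across), 38 tall.
- rail: aluminium wash rail, fixed, its two bars along its y; origin on the counter under its middle. The carriage slides along its -y. A steel spray arm stands at its far (+x) side by the wash station, up to 240 high, over the far end of the carriage only.
- carriage (a joint): the white tray carriage on the rail, m: 0 = loading station, grows along the rail's -y, 0.160 = wash station (blue mark), 0.200 = hard stop beyond it. About 3 N to move, friction holds it where it is left, no click is felt. Starts at or near the loading station.
- tray_floor (a point): centre of the tray's inner floor, 35 above the counter; axes as the rail's. Inside the tray is 252 (x) by 120 (y), walls 5 thick and 31 high above the floor (tops 66 above the counter). Halves lie side by side along x, each with its length along y.
- carriage_grip (a point): centre of the top of the carriage's blue upright grip, on its near (-x) end, 96 above the counter; the grip is 16 (along the rail, y) x 24 (x), 60 tall.
- wash_mark (a point): blue mark lying on the counter beside the rail's near end; the carriage is at the wash station when its blue grip stands level with this mark along the rail's y (the grip's top is 10 farther +x than this point). The white mark is the loading station.
- control: white water control box, fixed, 210 x 100 x 26 high; origin: centre of its underside; x along the slider's track.
- water (a joint): black slider grip of the water control, m: 0 = off, grows along the control box's x, 0.100 = end. About 1.5 N; stays where it is left.
- water_top (a point): centre of the top of the slider grip, 81 above the counter; the grip is 20 (along the track) x 28 (across), 40 tall.
- pointer: small red pointer, 6 x 20 x 12, fixed on the control box beside the track; it differs in place from start to start. The grip's centre is to be level with it along the control box's x, which is also the pointer's x.
- knife: chef's knife with dark handle, 290 long, loose, a bystander to be left alone; origin: centre of its underside.
- salt: glass salt jar, 48 across, 75 high, loose, a bystander to be left alone; origin: centre of its underside.
- mug: blue mug, loose, a bystander to be left alone; origin: centre of its underside.
- brush: wooden brush, loose, a bystander to be left alone; origin: centre of its underside.
- offcut: leek slice, 34 across, 20 high, loose, a bystander to be left alone; origin: centre of its underside.
- butter: paper-wrapped butter, 70 x 110 x 40, loose, a bystander to be left alone; origin: centre of its underside.
Not all that is in view belongs to the job. Leave any orange or purple look-alike of the clamped_leek alone.

How it is judged (in metres and radians):
On the way, in this order (a step that is already met when the one before it is completed fails the run):
1. the clamp's jaw is open (beyond 40 mm) with the trimmed leek still lying in the clamp (value of joint jaw above 0.04 m and horizontal distance between clamped_leek and clamp below 0.02 m and height (world z) of clamped_leek between 0.026 and 0.036 m), for 0.2 s.
2. every leek half lies flat, cut side down, on the floor of the carriage tray (x of clamped_leek in the frame of tray_floor between -0.113 and 0.113 m and y of clamped_leek in the frame of tray_floor between -0.045 and 0.045 m and z of clamped_leek in the frame of tray_floor between -0.006 and 0.009 m and angle between each of clamped_leek, leek1, leek2, leek3's own z axis and vertical below 0.2 rad and x of leek1 in the frame of tray_floor between -0.113 and 0.113 m and y of leek1 in the frame of tray_floor between -0.045 and 0.045 m and z of leek1 in the frame of tray_floor between -0.006 and 0.009 m and x of leek2 in the frame of tray_floor between -0.113 and 0.113 m and y of leek2 in the frame of tray_floor between -0.045 and 0.045 m and z of leek2 in the frame of tray_floor between -0.006 and 0.009 m and x of leek3 in the frame of tray_floor between -0.113 and 0.113 m and y of leek3 in the frame of tray_floor between -0.045 and 0.045 m and z of leek3 in the frame of tray_floor between -0.006 and 0.009 m and linear speed of each of clamped_leek, leek1, leek2, leek3 below 0.03 m/s), for 0.2 s.
3. the loaded carriage is at the wash station (within 8 mm) (value of joint carriage between 0.152 and 0.168 m and x of clamped_leek in the frame of tray_floor between -0.113 and 0.113 m and y of clamped_leek in the frame of tray_floor between -0.045 and 0.045 m and z of clamped_leek in the frame of tray_floor between -0.006 and 0.009 m and angle between each of clamped_leek, leek1, leek2, leek3's own z axis and vertical below 0.2 rad and x of leek1 in the frame of tray_floor between -0.113 and 0.113 m and y of leek1 in the frame of tray_floor between -0.045 and 0.045 m and z of leek1 in the frame of tray_floor between -0.006 and 0.009 m and x of leek2 in the frame of tray_floor between -0.113 and 0.113 m and y of leek2 in the frame of tray_floor between -0.045 and 0.045 m and z of leek2 in the frame of tray_floor between -0.006 and 0.009 m and x of leek3 in the frame of tray_floor between -0.113 and 0.113 m and y of leek3 in the frame of tray_floor between -0.045 and 0.045 m and z of leek3 in the frame of tray_floor between -0.006 and 0.009 m), for 0.2 s.
4. the water grip is level with the red pointer (within 6 mm) (x of water_top in the frame of pointer between -0.006 and 0.006 m and value of joint carriage between 0.152 and 0.168 m), for 0.2 s.
At the end, for the whole second after the job is handed in: every leek half lies flat, cut side down, on the tray floor; the carriage is within 8 mm of the wash station; the water grip is within 6 mm of level with the red pointer; the clamp's jaw is shut to within 6 mm (all of step 4 and x of clamped_leek in the frame of tray_floor between -0.113 and 0.113 m and y of clamped_leek in the frame of tray_floor between -0.045 and 0.045 m and z of clamped_leek in the frame of tray_floor between -0.006 and 0.009 m and angle between each of clamped_leek, leek1, leek2, leek3's own z axis and vertical below 0.2 rad and x of leek1 in the frame of tray_floor between -0.113 and 0.113 m and y of leek1 in the frame of tray_floor between -0.045 and 0.045 m and z of leek1 in the frame of tray_floor between -0.006 and 0.009 m and x of leek2 in the frame of tray_floor between -0.113 and 0.113 m and y of leek2 in the frame of tray_floor between -0.045 and 0.045 m and z of leek2 in the frame of tray_floor between -0.006 and 0.009 m and x of leek3 in the frame of tray_floor between -0.113 and 0.113 m and y of leek3 in the frame of tray_floor between -0.045 and 0.045 m and z of leek3 in the frame of tray_floor between -0.006 and 0.009 m and value of joint jaw below 0.006 m); the robot touches nothing.
It fails at once if a bystander is moved more than 5 cm (distance of any of knife, salt, mug, brush, offcut, butter from where it was at the start of the episode above 0.05 m).
Of leek1, leek2, leek3 only 2 to 3 are there at a start; the rules pass over those that are not, and their reading is None.
At some moment in a run one of leek1, leek2, leek3 may be knocked a few centimetres aside while the robot is not near it.
Once in a run the grip may slacken for a moment while it holds something.
It also fails if it takes over 208 s, if anything falls off the work surface, if the arm or the gripper's body presses on something with over 40 N, if the wrist force passes 120 N, or if a joint passes its speed limit or range.

## Working session

There is one attempt and no reset: what is moved stays moved. The work goes in short steps, Python scripts to look and compute and a tool call to move; the robot and the scene stay as the last step left them, time stands still between calls to the robot, and variables do not carry over. Pictures are saved under pics/ and viewed, at most 14 in all, crops included, and the job is handed in when it is done.

Besides the shell and the picture viewer there is one more tool, called as a command line: name --pt "numbers of a row" for each row, then --argument value for the rest. step_arm: Moves the arm, as the interface text tells. Its arguments: {"type":"object","properties":{"commands":{"type":"array"},"squeeze":{"type":"number"}},"required":["commands"]}

```bash
mkdir -p pics
cat > h.py <<'E'
import numpy as np, cv2
from bench import manip
def snap(n,f):
    c=manip.calibration(n); im=np.array(manip.read_camera(n)); cv2.imwrite('pics/'+f,im[:,:,::-1]); return im,c
def ray(c,u,v,h):
    f=200/np.tan(np.radians(c['fovy'])/2); R=np.array(c['R']); t=np.array(c['t'])
    d=R.T@np.array([(u-c['cx'])/f,(v-c['cy'])/f,1]); o=-R.T@t
    return o+d*(h-o[2])/d[2]
def proj(c,X):
    f=200/np.tan(np.radians(c['fovy'])/2); p=np.array(c['R'])@np.array(X)+np.array(c['t']); return np.array([c['cx']+f*p[0]/p[2],c['cy']+f*p[1]/p[2]])
E
python3 - <<'E'
from h import *
for n in('top','scene'):
    im,c=snap(n,n+'0.png'); print(n,c['fovy'],-np.array(c['R']).T@np.array(c['t']))
s=manip.observe(); print(s['tool_rot'],s['eef_pos'],s['contact_force'],s['gripper_width'],s['time_s'])
E
```

```text
top 50.026978030341056 [ 0.33245718 -0.0131723   1.50044441]
scene 44.88886054918987 [0.9898014  0.79498352 1.26958669]
[[-9.38764232e-01  3.44559211e-01 -8.16660967e-04]
 [ 3.44560130e-01  9.38762728e-01 -1.69052057e-03]
 [ 1.84166443e-04 -1.86838905e-03 -9.99998238e-01]] [0.21510449 0.58620294 0.23017881] [-0.79239219 -0.3059793  -0.0149128 ] 0.0854982129358467 0.1
```

View pics/top0.png

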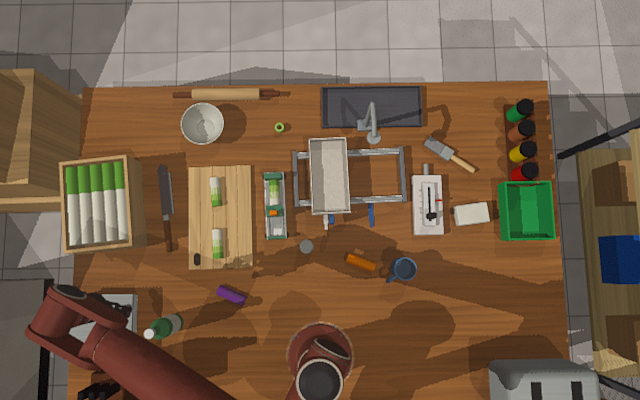

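View pics/scene0.png

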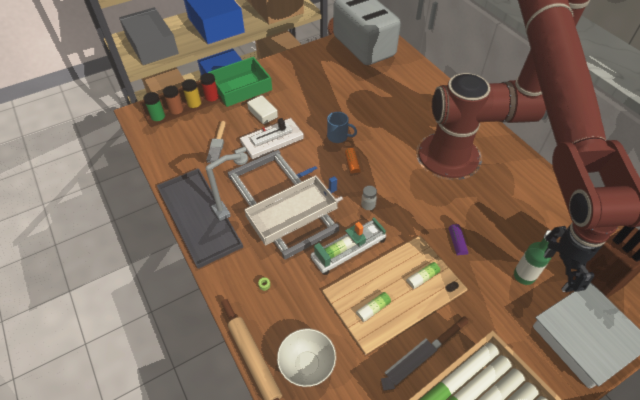

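Run:
```python
from h import *
im=cv2.imread('pics/top0.png'); cv2.imwrite('pics/c1.png',cv2.resize(im[130:275,180:320],None,fx=4,fy=4,interpolation=cv2.INTER_CUBIC))
cv2.imwrite('pics/c2.png',cv2.resize(im[125:245,285:485],None,fx=4,fy=4,interpolation=cv2.INTER_CUBIC))
```

```text
(no output)
```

View pics/c1.png

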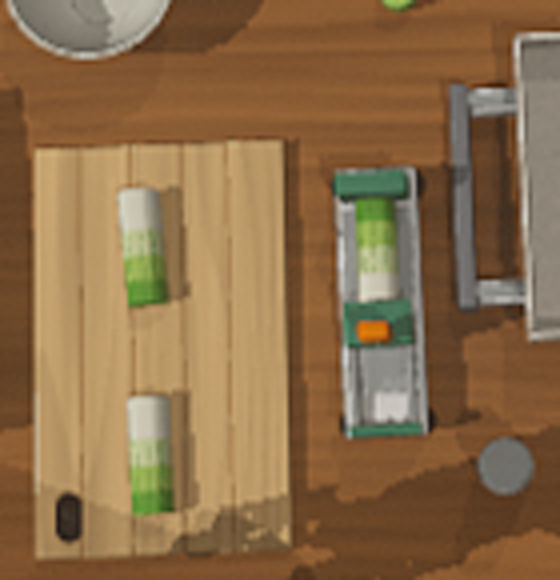

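View pics/c2.png

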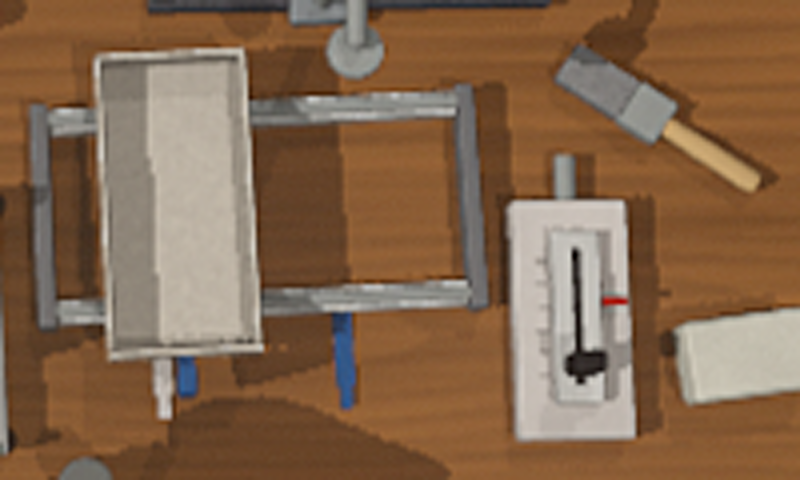

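Two halves lie on the board: about (215,191) and (217,243) in the top view. The third is in the clamp at (274,191). The purple piece at (231,295) and the orange one at (361,262) are look-alikes. The offcut is the green ring at (279,127). The tray is at (328,175), wash mark at (371,215), black grip at (431,216) and red pointer at (439,200).

```bash
cat >> h.py <<'E'
def comps(im,mask,box,amin=8):
    u0,v0,u1,v1=box; m=np.zeros(mask.shape,np.uint8); m[v0:v1,u0:u1]=mask[v0:v1,u0:u1]
    n,l,s,c=cv2.connectedComponentsWithStats(m); out=[]
    for i in range(1,n):
        if s[i,4]>=amin: out.append((s[i,4],c[i],l==i))
    return sorted(out,key=lambda o:-o[0])
E
python3 - <<'E'
from h import *
im=cv2.imread('pics/top0.png'); c=manip.calibration('top')
H=cv2.cvtColor(im,cv2.COLOR_BGR2HSV).astype(int); h,s,v=H[...,0],H[...,1],H[...,2]
def show(nm,mask,box,z,amin=6):
    for a,cc,m in comps(im,mask.astype(np.uint8),box,amin)[:2]:
        r=cv2.minAreaRect(np.argwhere(m)[:,::-1].astype(np.float32))
        b=np.array([ray(c,*p,z)[:2] for p in cv2.boxPoints(r)]); 
        e1,e2=b[1]-b[0],b[2]-b[1]; e=e1 if np.linalg.norm(e1)>np.linalg.norm(e2) else e2
        print(nm,a,cc.round(1),ray(c,*cc,z).round(4),'rectc',b.mean(0).round(4),'L',np.linalg.norm(e1).round(3),np.linalg.norm(e2).round(3),'ang',(np.degrees(np.arctan2(e[1],e[0]))%180).round(1))
leek=((h>28)&(h<60)&(s>90))|((s<60)&(v>140))
show('boardleek',leek,(195,165,245,265),.030,60)
show('clampleek',leek,(268,176,282,206),.047,30)
show('orange',(h<14)&(s>200)&(v>180),(262,200,285,225),.097)
show('blue',(h>100)&(h<125)&(s>130),(320,205,340,235),.08)
show('bluemark',(h>100)&(h<125)&(s>130),(360,195,380,235),.0)
show('red',((h<6)|(h>174))&(s>190)&(v>120),(425,190,455,210),.035,3)
show('black',(v<60),(418,205,442,225),.081)
P=lambda u,v,z:ray(c,285+u/4,125+v/4,z).round(4)
for q in [(97,57),(243,52),(262,350),(112,355)]: print('tray',P(*q,.066))
for q in [(32,105),(465,87),(487,305),(45,325)]: print('rail',P(*q,.02))
for q in [(508,201),(624,201),(635,437),(516,440)]: print('box',P(*q,.026))
print('ptr',P(602,300,.038),P(627,300,.038),P(614,300,.03))
Q=lambda u,v,z:ray(c,180+u/4,130+v/4,z).round(4)
for q in [(334,172),(416,168),(428,434),(347,437)]: print('clamp',Q(*q,.03))
w=manip.calibration('wrist');st=manip.observe();R=np.array(w['R']);o=-R.T@np.array(w['t']);T=np.array(st['tool_rot']);print('wcam in tool',T.T@(o-st['eef_pos']),T.T@R.T,w['fovy'])
E
```

```text
boardleek 130 [217.3 251.6] [0.3588 0.3443 0.03  ] rectc [0.361  0.3454] L 0.034 0.048 ang 0.6
boardleek 127 [216.  199.4] [0.5385 0.3512 0.03  ] rectc [0.5405 0.3518] L 0.034 0.048 ang 7.7
clampleek 210 [272.8 190.7] [0.5633 0.1527 0.047 ] rectc [0.5588 0.1519] L 0.034 0.09 ang 179.8
blue 35 [331.3 218.8] [ 0.4602 -0.0455  0.08  ] rectc [ 0.4612 -0.0461] L 0.01 0.03 ang 178.9
bluemark 71 [370.6 214.1] [ 0.4816 -0.1858  0.    ] rectc [ 0.4787 -0.1854] L 0.011 0.078 ang 178.3
red 6 [438.5 200. ] [ 0.5233 -0.4176  0.035 ] rectc [ 0.5233 -0.4176] L 0.0 0.017 ang 89.1
black 61 [430.6 214.8] [ 0.468  -0.3762  0.081 ] rectc [ 0.4757 -0.3779] L 0.027 0.05 ang 177.3
tray [0.7368 0.0248 0.066 ]
tray [ 0.7392 -0.1006  0.066 ]
tray [ 0.4817 -0.1107  0.066 ]
tray [0.4795 0.0155 0.066 ]
rail [0.7072 0.084  0.02  ]
rail [ 0.7173 -0.2991  0.02  ]
rail [ 0.5226 -0.3108  0.02  ]
rail [0.5114 0.0743 0.02  ]
box [ 0.6132 -0.3316  0.026 ]
box [ 0.6115 -0.433   0.026 ]
box [ 0.4053 -0.4324  0.026 ]
box [ 0.4045 -0.3299  0.026 ]
ptr [ 0.523  -0.4064  0.038 ] [ 0.5227 -0.428   0.038 ] [ 0.5239 -0.419   0.03  ]
clamp [0.6288 0.1868 0.03  ]
clamp [0.6312 0.1153 0.03  ]
clamp [0.3995 0.1064 0.03  ]
clamp [0.3981 0.1757 0.03  ]
wcam in tool [ 0.08058275 -0.00035649 -0.14216447] [[ 1.06983613e-03 -9.48867188e-01 -3.15673748e-01]
 [ 9.99999401e-01  1.08866896e-03  1.16681323e-04]
 [ 2.32949133e-04 -3.15673683e-01  9.48867784e-01]] 63.4035361110408
```

```bash
cat >> h.py <<'E'
from scipy.spatial.transform import Rotation as Ro
def Rt(th):  # tool down, x axis at yaw th (deg)
    t=np.radians(th); x=np.array([np.cos(t),np.sin(t),0]); z=np.array([0,0,-1.]); return np.stack([x,np.cross(z,x),z],1)
def plan(pts,th,R0=None,p0=None):
    s=manip.observe(); R0=np.array(s['tool_rot']); p=np.array(s['eef_pos']); R=Rt(th)
    print('turn units',(np.degrees(Ro.from_matrix(R0.T@R).as_rotvec())/4).round(2))
    for q in pts:
        d=R.T@(np.array(q)-p)/.6; print('to',np.round(q,4),'shift units',d.round(4),'rows>=',np.ceil(np.linalg.norm(d)*.6/.0417)); p=np.array(q)
E
python3 - <<'E'
from h import *
c=manip.calibration('top')
Q=lambda u,v,z:ray(c,180+u/4,130+v/4,z).round(4)
g=Q(373,330,.097); print('grip',g,'leek1',Q(143,246,.033),'leek2',Q(151,454,.033), 'clampleek ends',Q(376,201,.047),Q(378,299,.047),'jawfix',Q(372,197,.066))
x=np.array([np.cos(np.radians(2.5)),np.sin(np.radians(2.5))])
plan([[g[0],g[1],.23],[g[0],g[1],.20]],182.5)
# project into a wrist pic
E
```

```text
grip [0.4826 0.1456 0.097 ] leek1 [0.5658 0.3515 0.033 ] leek2 [0.3863 0.3424 0.033 ] clampleek ends [0.5995 0.1484 0.047 ] [0.5145 0.1469 0.047 ] jawfix [0.5995 0.1496 0.066 ]
turn units [-0.03 -0.01 -5.66]
to [0.4826 0.1456 0.23  ] shift units [-4.134e-01 -7.531e-01  3.000e-04] rows>= 13.0
to [0.4826 0.1456 0.2   ] shift units [0.   0.   0.05] rows>= 1.0
```

step_arm --pt "-1 0 0 0 0 0 -0.95" --pt "-1 0 0 0 0 0 -0.95" --pt "-1 0 0 0 0 0 -0.95" --pt "-1 0 0 0 0 0 -0.95" --pt "-1 0 0 0 0 0 -0.95"

```text
time_s: 0.52
eef_pos: [0.2152, 0.5864, 0.2305]
tool_rot: [[-1.0, 0.017, -0.001], [0.017, 1.0, -0.001], [0.001, -0.001, -1.0]]
contact_force: [0.8, 0.1, 0.3]
gripper_width: 0.0854
finger_force: 0.0
```

step_arm --pt "-1 0 0 0 0 0 -0.91" --pt "-1 -0.031 -0.056 0 0 0 0" --pt "-1 -0.031 -0.056 0 0 0 0" --pt "-1 -0.031 -0.056 0 0 0 0" --pt "-1 -0.031 -0.056 0 0 0 0"

```text
time_s: 0.93
eef_pos: [0.2957, 0.4541, 0.2306]
tool_rot: [[-0.999, -0.044, -0.001], [-0.044, 0.999, -0.001], [0.001, -0.001, -1.0]]
contact_force: [0.2, 0.3, 0.0]
gripper_width: 0.0854
finger_force: 0.0
```

step_arm --pt "-1 -0.031 -0.056 0 0 0 0" --pt "-1 -0.031 -0.056 0 0 0 0" --pt "-1 -0.031 -0.056 0 0 0 0" --pt "-1 -0.031 -0.056 0 0 0 0" --pt "-1 -0.031 -0.056 0 0 0 0"

```text
time_s: 1.35
eef_pos: [0.396, 0.2901, 0.2309]
tool_rot: [[-0.999, -0.044, -0.0], [-0.044, 0.999, -0.0], [0.0, -0.0, -1.0]]
contact_force: [0.9, 0.3, 0.6]
gripper_width: 0.0853
finger_force: 0.0
```

step_arm --pt "-1 -0.031 -0.056 0 0 0 0" --pt "-1 -0.031 -0.056 0 0 0 0" --pt "-1 0 0 0 0 0 0" --pt "-1 0 0 0 0 0 0" --pt "-1 0 0 0 0 0 0"

```text
time_s: 1.77
eef_pos: [0.4355, 0.2264, 0.2309]
tool_rot: [[-0.999, -0.043, -0.001], [-0.043, 0.999, 0.0], [0.001, 0.0, -1.0]]
contact_force: [0.3, -0.4, -0.4]
gripper_width: 0.0851
finger_force: 0.0
```

Run:
```python
from h import *
im,c=snap('wrist','w1.png'); s=manip.observe(); print(s['eef_pos'],s['time_s'])
print(proj(c,[.4826,.1456,.097]),proj(c,[.551,.148,.05]))
plan([[.4826,.1456,.2]],182.5)
```

```text
[0.43522235 0.22690147 0.23092368] 1.8167
[232.05351769 230.48372415] [247.4397529  268.70981018]
turn units [ 0.   -0.01  0.01]
to [0.4826 0.1456 0.2   ] shift units [-0.073  -0.1388  0.0515] rows>= 3.0
```

View pics/w1.png

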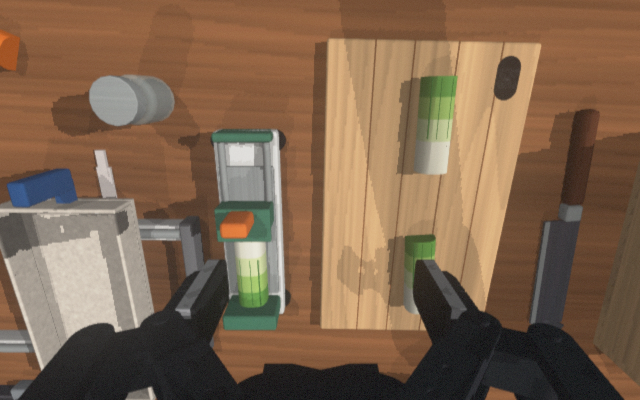

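The wrist view shows the orange grip at about (236,224), the clamped leek below it at (252,275), and the two board halves at (436,125) and (420,275).

step_arm --pt "-1 -0.0243 -0.0463 0.01 0 0 0" --pt "-1 -0.0243 -0.0463 0.01 0 0 0" --pt "-1 -0.0243 -0.0463 0.01 0 0 0" --pt "-1 0 0 0.02 0 0 0" --pt "-1 0 0 0 0 0 0"

```text
time_s: 2.23
eef_pos: [0.4817, 0.1452, 0.1986]
tool_rot: [[-0.999, -0.043, -0.005], [-0.043, 0.999, -0.0], [0.005, -0.0, -1.0]]
contact_force: [0.3, 0.1, -0.5]
gripper_width: 0.0853
finger_force: 0.0
```

Run:
```python
from h import *
im,c=snap('wrist','w2.png'); s=manip.observe(); print(s['eef_pos'],s['time_s'])
print(proj(c,[.4826,.1456,.097]))
```

```text
[0.48169615 0.14587878 0.19957101] 2.2833
[321.60687664 198.4734999 ]
```

View pics/w2.png

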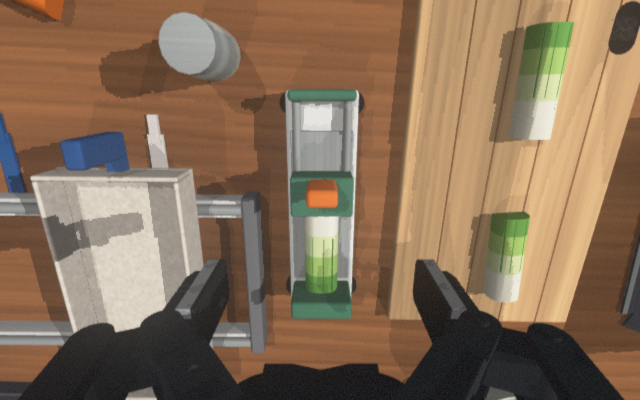

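step_arm --pt "-1 0.003 0 0.044 0 0 0" --pt "-1 0 0 0.044 0 0 0" --pt "-1 0 0 0.044 0 0 0" --pt "-1 0 0 0.044 0 0 0" --pt "-1 0 0 0.044 0 0 0"

```text
time_s: 2.7
eef_pos: [0.4809, 0.1469, 0.069]
tool_rot: [[-0.999, -0.046, 0.001], [-0.046, 0.999, 0.001], [-0.001, 0.001, -1.0]]
contact_force: [0.6, 0.2, 0.0]
gripper_width: 0.0856
finger_force: 0.0
```

step_arm --pt "1 0 0 0 0 0 0" --pt "1 0 0 0 0 0 0" --pt "1 0 0 0 0 0 0" --pt "1 0 0 0 0 0 0" --pt "1 0 0 0 0 0 0" --squeeze 40

```text
time_s: 3.12
eef_pos: [0.4829, 0.1458, 0.0718]
tool_rot: [[-0.999, -0.043, 0.004], [-0.043, 0.999, 0.002], [-0.004, 0.002, -1.0]]
contact_force: [-4.2, 21.4, 15.4]
gripper_width: 0.0256
finger_force: 16.0
```

step_arm --pt "1 0 0 0 0 0 0" --pt "1 0 0 0 0 0 0" --pt "1 0 0 0 0 0 0" --pt "1 0 0 0 0 0 0" --pt "1 0 0 0 0 0 0"

```text
time_s: 3.53
eef_pos: [0.4829, 0.146, 0.0719]
tool_rot: [[-0.999, -0.043, 0.004], [-0.043, 0.999, 0.003], [-0.004, 0.002, -1.0]]
contact_force: [-2.5, 4.6, 6.1]
gripper_width: 0.0251
finger_force: 41.3
```

step_arm --pt "1 0.011 0 0 0 0 0" --pt "1 0.011 0 0 0 0 0" --pt "1 0.011 0 0 0 0 0" --pt "1 0.011 0 0 0 0 0" --pt "1 0.011 0 0 0 0 0"

```text
time_s: 3.95
eef_pos: [0.4508, 0.1447, 0.072]
tool_rot: [[-0.999, -0.043, 0.007], [-0.043, 0.999, 0.003], [-0.007, 0.003, -1.0]]
contact_force: [2.9, 6.3, 3.1]
gripper_width: 0.0252
finger_force: 41.6
```

step_arm --pt "1 0.011 0 0 0 0 0" --pt "1 0.011 0 0 0 0 0" --pt "1 0.006 0 0 0 0 0" --pt "1 0 0 0 0 0 0" --pt "1 0 0 0 0 0 0"

```text
time_s: 4.37
eef_pos: [0.4333, 0.144, 0.0719]
tool_rot: [[-0.999, -0.043, 0.005], [-0.043, 0.999, 0.003], [-0.005, 0.003, -1.0]]
contact_force: [-1.8, 5.8, 5.9]
gripper_width: 0.0253
finger_force: 41.9
```

step_arm --pt "-1 0 0 0 0 0 0" --pt "-1 0 0 0 0 0 0" --pt "-1 0 0 0 0 0 0" --pt "-1 0 0 -0.05 0 0 0" --pt "-1 0 0 -0.05 0 0 0"

```text
time_s: 4.78
eef_pos: [0.4293, 0.1421, 0.1274]
tool_rot: [[-0.999, -0.043, -0.006], [-0.043, 0.999, -0.001], [0.006, -0.001, -1.0]]
contact_force: [1.1, 0.7, -0.3]
gripper_width: 0.0835
finger_force: 0.0
```

step_arm --pt "-1 0 0 -0.05 0 0 0" --pt "-1 0 0 -0.05 0 0 0" --pt "-1 -0.06 0 0 0 0 0" --pt "-1 0 0 0 0 0 0" --pt "-1 0 0 0 0 0 0"

```text
time_s: 5.2
eef_pos: [0.4682, 0.144, 0.1894]
tool_rot: [[-0.999, -0.043, -0.001], [-0.043, 0.999, -0.0], [0.001, -0.0, -1.0]]
contact_force: [-0.0, 0.3, 0.6]
gripper_width: 0.0856
finger_force: 0.0
```

```bash
cat >> h.py <<'E'
def hsv(im): 
    H=cv2.cvtColor(im,cv2.COLOR_RGB2HSV).astype(int); return H[...,0],H[...,1],H[...,2]
def rect(c,m,z):
    b=np.array([ray(c,*p,z)[:2] for p in cv2.boxPoints(cv2.minAreaRect(np.argwhere(m)[:,::-1].astype(np.float32)))])
    e1,e2=b[1]-b[0],b[2]-b[1]; e=e1 if np.linalg.norm(e1)>np.linalg.norm(e2) else e2
    return b.mean(0).round(4),sorted([round(np.linalg.norm(e1),4),round(np.linalg.norm(e2),4)]),round(np.degrees(np.arctan2(e[1],e[0]))%180,1)
E
python3 - <<'E'
from h import *
im,c=snap('wrist','w3.png'); s=manip.observe(); print(s['eef_pos'],s['time_s'])
print(proj(c,[.55,.148,.046]))
h,S,v=hsv(im); g=((h>28)&(h<55)&(S>70)).astype(np.uint8)
u,w=proj(c,[.57,.148,.046]).astype(int)
for a,cc,m in comps(im,g,(0,0,640,400),150): print(a,cc.round(),rect(c,m,.046 if abs(cc[0]-u)<60 else .030))
E
```

```text
[0.46725598 0.1439729  0.18870003] 5.25
[321.54719372 261.72752271]
2556 [551.  64.] (array([0.3656, 0.3371]), [np.float64(0.0406), np.float64(0.0652)], np.float64(0.7))
1699 [512. 249.] (array([0.5443, 0.3457]), [np.float64(0.0403), np.float64(0.0723)], np.float64(6.3))
1199 [322. 288.] (array([0.5742, 0.1495]), [np.float64(0.0316), np.float64(0.0635)], np.float64(3.5))
```

View pics/w3.png

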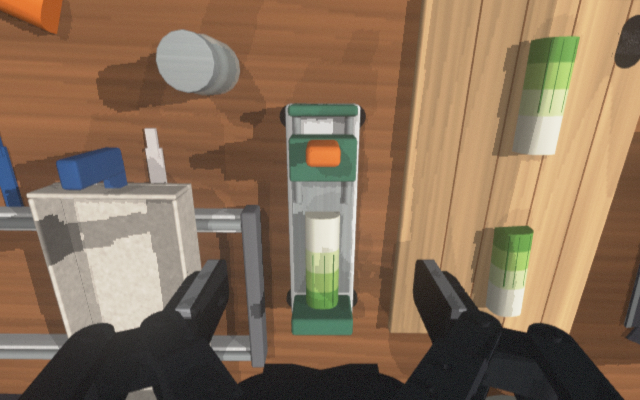

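The jaw is fully open and the clamped half is free in its bed at (322,260).

step_arm --pt "-1 -0.0465 0.0015 0 0 0 0" --pt "-1 -0.0465 0 0 0 0 0" --pt "-1 -0.0465 0 0 0 0 0" --pt "-1 0 0 0.05 0 0 0" --pt "-1 0 0 0.05 0 0 0"

```text
time_s: 5.67
eef_pos: [0.5531, 0.1489, 0.1305]
tool_rot: [[-0.999, -0.043, 0.004], [-0.043, 0.999, 0.0], [-0.004, 0.0, -1.0]]
contact_force: [-0.1, 0.5, -1.2]
gripper_width: 0.0855
finger_force: 0.0
```

step_arm --pt "-1 0 0 0.05 0 0 0" --pt "-1 0 0 0.05 0 0 0" --pt "-1 0 0 0.035 0 0 0" --pt "-1 0 0 0.017 0 0 0" --pt "-1 0 0 0 0 0 0"

```text
time_s: 6.08
eef_pos: [0.5477, 0.1484, 0.0346]
tool_rot: [[-0.999, -0.043, -0.007], [-0.043, 0.999, -0.001], [0.007, -0.001, -1.0]]
contact_force: [-0.2, -0.7, 0.4]
gripper_width: 0.0856
finger_force: 0.0
```

step_arm --pt "1 0 0 0 0 0 0" --pt "1 0 0 0 0 0 0" --pt "1 0 0 0 0 0 0" --pt "1 0 0 0 0 0 0" --pt "1 0 0 0 0 0 0" --squeeze 35

```text
time_s: 6.5
eef_pos: [0.5525, 0.149, 0.0401]
tool_rot: [[-0.999, -0.043, 0.003], [-0.043, 0.999, 0.0], [-0.003, 0.0, -1.0]]
contact_force: [-0.2, -1.6, 4.0]
gripper_width: 0.0324
finger_force: 35.1
```

step_arm --pt "1 0 0 0 0 0 0" --pt "1 0 0 0 0 0 0" --pt "1 0 0 0 0 0 0" --pt "1 0 0 -0.01 0 0 0" --pt "1 0 0 -0.01 0 0 0"

```text
time_s: 6.92
eef_pos: [0.5506, 0.1487, 0.0501]
tool_rot: [[-0.999, -0.043, -0.001], [-0.043, 0.999, -0.0], [0.001, -0.0, -1.0]]
contact_force: [-0.1, 0.5, -0.5]
gripper_width: 0.0326
finger_force: 34.9
```

step_arm --pt "1 0 0 -0.04 0 0 0" --pt "1 0 0 -0.04 0 0 0" --pt "1 0 0 -0.04 0 0 0" --pt "1 0 0 -0.04 0 0 0" --pt "1 0 0 0 0 0 1" --squeeze 60

```text
time_s: 7.33
eef_pos: [0.5543, 0.1493, 0.1527]
tool_rot: [[-1.0, 0.027, 0.01], [0.028, 1.0, 0.001], [-0.01, 0.002, -1.0]]
contact_force: [1.5, -0.7, 0.4]
gripper_width: 0.0315
finger_force: 61.2
```

step_arm --pt "1 0 0 0 0 0 1" --pt "1 0 0 0 0 0 1" --pt "1 0 0 0 0 0 1" --pt "1 0 0 0 0 0 1" --pt "1 0 0 0 0 0 1"

```text
time_s: 7.75
eef_pos: [0.5508, 0.1488, 0.1462]
tool_rot: [[-0.929, 0.37, -0.0], [0.37, 0.929, -0.0], [0.0, -0.0, -1.0]]
contact_force: [-0.5, -0.1, -0.3]
gripper_width: 0.0315
finger_force: 61.2
```

step_arm --pt "1 0 0 0 0 0 1" --pt "1 0 0 0 0 0 1" --pt "1 0 0 0 0 0 1" --pt "1 0 0 0 0 0 1" --pt "1 0 0 0 0 0 1"

```text
time_s: 8.17
eef_pos: [0.5508, 0.1488, 0.1462]
tool_rot: [[-0.746, 0.665, -0.0], [0.665, 0.746, -0.0], [0.0, -0.0, -1.0]]
contact_force: [0.3, -0.4, -0.8]
gripper_width: 0.0319
finger_force: 61.2
```

step_arm --pt "1 0 0 0 0 0 1" --pt "1 0 0 0 0 0 1" --pt "1 0 0 0 0 0 1" --pt "1 0 0 0 0 0 1" --pt "1 0 0 0 0 0 1"

```text
time_s: 8.58
eef_pos: [0.5508, 0.1488, 0.1462]
tool_rot: [[-0.474, 0.881, -0.0], [0.881, 0.474, -0.0], [0.0, -0.0, -1.0]]
contact_force: [-0.1, -0.4, 0.1]
gripper_width: 0.0318
finger_force: 61.2
```

step_arm --pt "1 0 0 0 0 0 1" --pt "1 0 0 0 0 0 1" --pt "1 0 0 0 0 0 1" --pt "1 0 0 0 0 0 1" --pt "1 0 0 0 0 0 1"

```text
time_s: 9.0
eef_pos: [0.5508, 0.1488, 0.1461]
tool_rot: [[-0.144, 0.99, -0.0], [0.99, 0.144, -0.0], [-0.0, -0.0, -1.0]]
contact_force: [0.3, -0.6, -0.2]
gripper_width: 0.0315
finger_force: 61.2
```

step_arm --pt "1 0 0 0 0 0 1" --pt "1 0 0 0 0 0 0.6" --pt "1 -0.0538 0.0343 0 0 0 0" --pt "1 -0.0538 0.0343 0 0 0 0" --pt "1 -0.0538 0.0343 0 0 0 0"

```text
time_s: 9.42
eef_pos: [0.6166, 0.0537, 0.1464]
tool_rot: [[-0.038, 0.999, 0.0], [0.999, 0.038, 0.0], [0.0, 0.0, -1.0]]
contact_force: [0.9, 0.6, -0.8]
gripper_width: 0.0313
finger_force: 61.2
```

Run:
```python
from h import *
im,c=snap('wrist','w4.png'); s=manip.observe(); print(s['eef_pos'],s['time_s'],s['gripper_width'],s['finger_force'])
C=np.array([.609,-.043]);a=np.radians(2.1);ex=np.array([np.cos(a),np.sin(a)]);ey=np.array([-ex[1],ex[0]])
for i,j in[(1,1),(1,-1),(-1,-1),(-1,1)]: print(proj(c,[*(C+i*.131*ex+j*.065*ey),.066]).round())
plan([[.681,-.0404,.15],[.681,-.0404,.0445]],92.1)
```

```text
[0.6202384  0.04749021 0.14681316] 9.4667 0.03186566774185372 61.2053918838501
[477. 245.]
[454. 377.]
[159. 376.]
[133. 244.]
turn units [ 0.06  0.07 -0.05]
to [ 0.681  -0.0404  0.15  ] shift units [-0.1501  0.0958 -0.0053] rows>= 3.0
to [ 0.681  -0.0404  0.0445] shift units [0.     0.     0.1758] rows>= 3.0
```

View pics/w4.png

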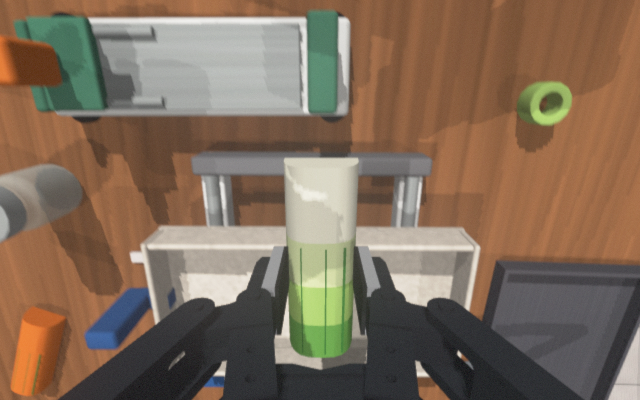

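Run:
```python
from h import *
im=cv2.cvtColor(cv2.imread('pics/w4.png'),cv2.COLOR_BGR2GRAY)
for u in(240,420): print(u,[(v,int(x)) for v,x in zip(range(222,262),im[222:262,u-3:u+4].mean(1))])
print([(u,int(x)) for u,x in zip(range(135,180),im[250:253,135:180].mean(0))])
print([(u,int(x)) for u,x in zip(range(440,490),im[250:253,440:490].mean(0))])
c=manip.calibration('wrist')
for y in (.0248,.02,.015,.01): print(y,[proj(c,[.57,y,z]).round() for z in(.066,.03)])
c=manip.calibration('top'); t=cv2.cvtColor(cv2.imread('pics/top0.png'),cv2.COLOR_BGR2GRAY)
print('top',t[170,300:355])
for u in(310,311,312,344,345,346,347,348,349): print(u,ray(c,u,170,.066).round(4))
```

```text
240 [(222, 89), (223, 88), (224, 92), (225, 111), (226, 141), (227, 166), (228, 180), (229, 183), (230, 185), (231, 186), (232, 188), (233, 188), (234, 187), (235, 185), (236, 185), (237, 184), (238, 184), (239, 183), (240, 183), (241, 184), (242, 184), (243, 192), (244, 204), (245, 219), (246, 226), (247, 225), (248, 214), (249, 193), (250, 174), (251, 169), (252, 167), (253, 167), (254, 167), (255, 166), (256, 168), (257, 169), (258, 170), (259, 169), (260, 168), (261, 166)]
420 [(222, 115), (223, 114), (224, 114), (225, 118), (226, 135), (227, 160), (228, 176), (229, 182), (230, 185), (231, 182), (232, 184), (233, 183), (234, 184), (235, 186), (236, 187), (237, 188), (238, 188), (239, 188), (240, 189), (241, 188), (242, 190), (243, 191), (244, 199), (245, 214), (246, 225), (247, 231), (248, 228), (249, 216), (250, 191), (251, 168), (252, 156), (253, 156), (254, 155), (255, 155), (256, 156), (257, 155), (258, 155), (259, 154), (260, 152), (261, 151)]
[(135, 163), (136, 161), (137, 160), (138, 157), (139, 158), (140, 163), (141, 182), (142, 207), (143, 215), (144, 206), (145, 184), 
[... 993 characters left out ...]
6), (489, 127)]
0.0248 [array([252., 231.]), array([260., 214.])]
0.02 [array([252., 237.]), array([260., 219.])]
0.015 [array([252., 243.]), array([260., 224.])]
0.01 [array([252., 249.]), array([260., 229.])]
top [ 75  74  75  70  67  56  54  59  83 109 156 133 135 134 134 134 135 136
 135 136 137 132 129 147 184 181 180 181 181 180 180 179 180 180 179 182
 181 182 182 178 179 182 176 145 148 145 169 201  73  59  64  67  72  73
  73]
310 [0.6294 0.0236 0.066 ]
311 [0.6293 0.0202 0.066 ]
312 [0.6293 0.0168 0.066 ]
344 [ 0.6275 -0.0921  0.066 ]
345 [ 0.6274 -0.0955  0.066 ]
346 [ 0.6274 -0.0989  0.066 ]
347 [ 0.6273 -0.1023  0.066 ]
348 [ 0.6273 -0.1057  0.066 ]
349 [ 0.6272 -0.1091  0.066 ]
```

step_arm --pt "1 -0.0375 0.0252 0 0 0 0" --pt "1 -0.0375 0.0252 0 0 0 0" --pt "1 -0.0375 0.0252 0 0 0 0" --pt "1 -0.0375 0.0252 0 0 0 0" --pt "1 0 0 0 0 0 0"

```text
time_s: 9.88
eef_pos: [0.6818, -0.0374, 0.1463]
tool_rot: [[-0.033, 0.999, 0.001], [0.999, 0.033, -0.002], [-0.002, 0.001, -1.0]]
contact_force: [1.1, -0.6, -1.8]
gripper_width: 0.0318
finger_force: 61.2
```

step_arm --pt "1 0 0 0 0 0 0" --pt "1 0 0 0.05 0 0 0" --pt "1 0 0 0.05 0 0 0" --pt "1 0 0 0.05 0 0 0" --pt "1 0 0 0.01 0 0 0"

```text
time_s: 10.3
eef_pos: [0.676, -0.0317, 0.0453]
tool_rot: [[-0.037, 0.999, -0.009], [0.999, 0.037, 0.002], [0.002, -0.009, -1.0]]
contact_force: [-6.4, 1.2, 9.7]
gripper_width: 0.0316
finger_force: 62.4
```

step_arm --pt "1 0 0 0.005 0 0 0" --pt "1 0 0 0 0 0 0" --pt "1 0 0 0 0 0 0" --pt "1 0 0 0 0 0 0" --pt "1 0 0 0 0 0 0"

```text
time_s: 10.72
eef_pos: [0.6807, -0.0334, 0.0485]
tool_rot: [[-0.037, 0.999, 0.002], [0.999, 0.037, -0.0], [-0.0, 0.002, -1.0]]
contact_force: [-0.2, 0.1, -0.2]
gripper_width: 0.0322
finger_force: 41.0
```

step_arm --pt "1 -0.007 0.003 0 0 0 0" --pt "1 -0.004 0.002 0.004 0 0 0" --pt "1 0 0 0.001 0 0 0" --pt "1 0 0 0 0 0 0" --pt "1 0 0 0 0 0 0"

```text
time_s: 11.13
eef_pos: [0.6843, -0.0408, 0.0453]
tool_rot: [[-0.036, 0.999, 0.002], [0.999, 0.036, -0.001], [-0.001, 0.002, -1.0]]
contact_force: [1.4, -1.0, 4.4]
gripper_width: 0.0318
finger_force: 62.3
```

step_arm --pt "0.0 0 0 0 0 0 0" --pt "-0.3 0 0 0 0 0 0" --pt "-0.3 0 0 0 0 0 0" --pt "-0.3 0 0 0 0 0 0" --pt "-0.3 0 0 0 0 0 0"

```text
time_s: 11.55
eef_pos: [0.6828, -0.0397, 0.0435]
tool_rot: [[-0.036, 0.999, -0.001], [0.999, 0.036, 0.0], [0.0, -0.001, -1.0]]
contact_force: [0.1, -0.0, 0.2]
gripper_width: 0.0555
finger_force: 0.0
```

step_arm --pt "-0.3 0 0 -0.04 0 0 0" --pt "-0.3 0 0 -0.05 0 0 0" --pt "-0.3 0 0 -0.05 0 0 0" --pt "-0.3 0 0 -0.05 0 0 0" --pt "-0.3 0 0 -0.05 0 0 0"

```text
time_s: 11.97
eef_pos: [0.6829, -0.0398, 0.1892]
tool_rot: [[-0.037, 0.999, -0.0], [0.999, 0.037, 0.0], [0.0, -0.0, -1.0]]
contact_force: [0.6, -0.3, 0.1]
gripper_width: 0.0554
finger_force: 0.0
```

step_arm --pt "-1 0.06 0 0 0 0 0" --pt "-1 0.06 0 0 0 0 0" --pt "-1 0.06 0 0 0 0 0" --pt "-1 0 0 0 0 0 0" --pt "-1 0 0 0 0 0 0"

```text
time_s: 12.38
eef_pos: [0.6789, 0.0699, 0.1879]
tool_rot: [[-0.04, 0.999, -0.0], [0.999, 0.04, -0.0], [-0.0, -0.0, -1.0]]
contact_force: [0.5, -0.7, -0.4]
gripper_width: 0.0855
finger_force: 0.0
```

Run:
```python
from h import *
im,c=snap('wrist','w5.png'); s=manip.observe(); print(s['eef_pos'],s['time_s'])
h,S,v=hsv(im); g=((h>28)&(h<55)&(S>70)).astype(np.uint8)
for a,cc,m in comps(im,g,(0,0,640,400),150): print(a,cc.round(),rect(c,m,.051))
im,c=snap('top','t2.png'); h,S,v=hsv(im); g=((h>28)&(h<60)&(S>90)).astype(np.uint8)
for a,cc,m in comps(im,g,(190,130,370,270),20): print(a,cc.round(),ray(c,*cc,.03).round(4),rect(c,m,.030))
```

```text
[0.67908297 0.06853038 0.18779906] 12.4333
1156 [321. 314.] (array([ 0.6858, -0.0631]), [np.float64(0.0309), np.float64(0.0635)], np.float64(93.3))
1059 [447. 115.] (array([0.7828, 0.1333]), [np.float64(0.0296), np.float64(0.0329)], np.float64(2.3))
131 [225. 247.] [0.375  0.3176 0.03  ] (array([0.3758, 0.3183]), [np.float64(0.0342), np.float64(0.0442)], np.float64(0.5))
128 [216. 200.] [0.5383 0.3512 0.03  ] (array([0.5385, 0.3516]), [np.float64(0.0346), np.float64(0.0436)], np.float64(8.7))
113 [336. 155.] [ 0.6886 -0.0682  0.03  ] (array([ 0.6871, -0.0672]), [np.float64(0.0322), np.float64(0.0421)], np.float64(89.1))
```

View pics/w5.png

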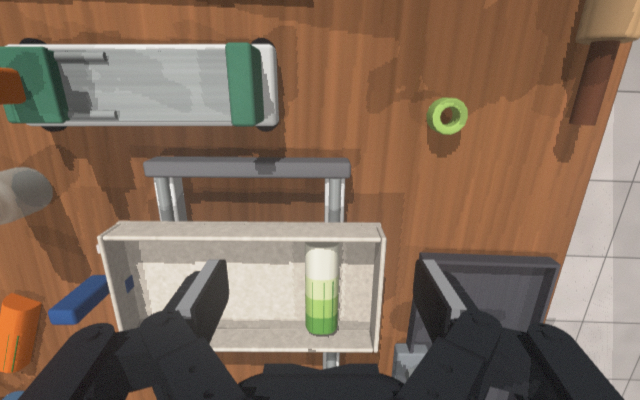

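The half lies flat in the tray at (322,290). Meanwhile the nearer board half has been knocked about 3 cm, so I measure the board again from close by.

step_arm --pt "-1 0 0 0 0 0 -1" --pt "-1 0 0 0 0 0 -1" --pt "-1 0 0 0 0 0 -1" --pt "-1 0 0 0 0 0 -1" --pt "-1 0 0 0 0 0 -1"

```text
time_s: 12.9
eef_pos: [0.6794, 0.0662, 0.1878]
tool_rot: [[-0.377, 0.926, -0.0], [0.926, 0.377, -0.0], [-0.0, -0.0, -1.0]]
contact_force: [-0.3, 0.2, -1.0]
gripper_width: 0.0853
finger_force: 0.0
```

step_arm --pt "-1 0 0 0 0 0 -1" --pt "-1 0 0 0 0 0 -1" --pt "-1 0 0 0 0 0 -1" --pt "-1 0 0 0 0 0 -1" --pt "-1 0 0 0 0 0 -1"

```text
time_s: 13.32
eef_pos: [0.6794, 0.0662, 0.1879]
tool_rot: [[-0.671, 0.741, -0.0], [0.741, 0.671, -0.0], [0.0, -0.0, -1.0]]
contact_force: [0.3, 0.1, -0.6]
gripper_width: 0.0855
finger_force: 0.0
```

step_arm --pt "-1 0 0 0 0 0 -1" --pt "-1 0 0 0 0 0 -1" --pt "-1 0 0 0 0 0 -1" --pt "-1 0 0 0 0 0 -1" --pt "-1 0 0 0 0 0 -1"

```text
time_s: 13.73
eef_pos: [0.6794, 0.0662, 0.1878]
tool_rot: [[-0.884, 0.467, -0.0], [0.467, 0.884, -0.0], [0.0, -0.0, -1.0]]
contact_force: [-0.0, -0.1, 0.1]
gripper_width: 0.0854
finger_force: 0.0
```

step_arm --pt "-1 0 0 0 0 0 -1" --pt "-1 0 0 0 0 0 -1" --pt "-1 0 0 0 0 0 -1" --pt "-1 0 0 0 0 0 -1" --pt "-1 0 0 0 0 0 -1"

```text
time_s: 14.15
eef_pos: [0.6794, 0.0661, 0.1878]
tool_rot: [[-0.991, 0.137, -0.0], [0.137, 0.991, -0.0], [0.0, -0.0, -1.0]]
contact_force: [-0.3, -0.9, -0.7]
gripper_width: 0.0855
finger_force: 0.0
```

step_arm --pt "-1 0 0 0 0 0 -1" --pt "-1 0 0 0 0 0 -1" --pt "-1 0 0 0 0 0 -1" --pt "-1 0 0 0 0 0 -0.2" --pt "-1 0.0339 0.0545 0 0 0 0"

```text
time_s: 14.57
eef_pos: [0.6588, 0.0935, 0.1879]
tool_rot: [[-0.997, -0.077, 0.002], [-0.077, 0.997, -0.002], [-0.002, -0.003, -1.0]]
contact_force: [-1.2, 0.5, 0.5]
gripper_width: 0.0856
finger_force: 0.0
```

step_arm --pt "-1 0.0339 0.0545 0 0 0 0" --pt "-1 0.0339 0.0545 0 0 0 0" --pt "-1 0.0339 0.0545 0 0 0 0" --pt "-1 0.0339 0.0545 0 0 0 0" --pt "-1 0.0339 0.0545 0 0 0 0"

```text
time_s: 14.98
eef_pos: [0.5402, 0.2532, 0.1881]
tool_rot: [[-0.997, -0.082, 0.0], [-0.082, 0.997, -0.0], [-0.0, -0.0, -1.0]]
contact_force: [1.4, 0.2, 0.8]
gripper_width: 0.0855
finger_force: 0.0
```

step_arm --pt "-1 0.0339 0.0545 0 0 0 0" --pt "-1 0.0339 0.0545 0 0 0 0" --pt "-1 0.0339 0.0545 0 0 0 0" --pt "-1 0 0 0 0 0 0" --pt "-1 0 0 0 0 0 0"

```text
time_s: 15.4
eef_pos: [0.4712, 0.3463, 0.1881]
tool_rot: [[-0.996, -0.087, 0.0], [-0.087, 0.996, -0.0], [-0.0, -0.0, -1.0]]
contact_force: [0.8, -0.3, 0.1]
gripper_width: 0.0851
finger_force: 0.0
```

```bash
cat >> h.py <<'E'
def leeks(im,c,z=.030):
    # whole half: green + white, rows from mask; reports centre from sides at height z
    h,S,v=hsv(im); g=(((h>26)&(h<60)&(S>60)))|((S<45)&(v>150)); g=cv2.morphologyEx(g.astype(np.uint8),cv2.MORPH_OPEN,np.ones((3,3)))
    return [(a,cc.round(),*rect(c,m,z)) for a,cc,m in comps(im,g,(0,0,640,400),600)]
E
python3 - <<'E'
from h import *
im,c=snap('wrist','w6.png'); s=manip.observe(); print(s['eef_pos'],s['time_s'])
for l in leeks(im,c): print(l)
E
```

```text
[0.47207851 0.34532212 0.18813863] 15.45
(np.int32(7756), array([134., 203.]), array([0.5183, 0.1558]), [np.float64(0.0706), np.float64(0.2263)], np.float64(2.4))
(np.int32(2471), array([ 11., 342.]), array([0.6841, 0.0172]), [np.float64(0.0344), np.float64(0.2062)], np.float64(167.7))
(np.int32(2442), array([300.,  72.]), array([0.3845, 0.3201]), [np.float64(0.032), np.float64(0.0631)], np.float64(4.9))
(np.int32(1826), array([322., 245.]), array([0.5459, 0.3528]), [np.float64(0.0319), np.float64(0.07)], np.float64(5.9))
(np.int32(1265), array([300., 138.]), array([0.4354, 0.3236]), [np.float64(0.0304), np.float64(0.0347)], np.float64(0.9))
(np.int32(732), array([323., 293.]), array([0.5995, 0.3591]), [np.float64(0.0288), np.float64(0.0355)], np.float64(5.9))
```

View pics/w6.png

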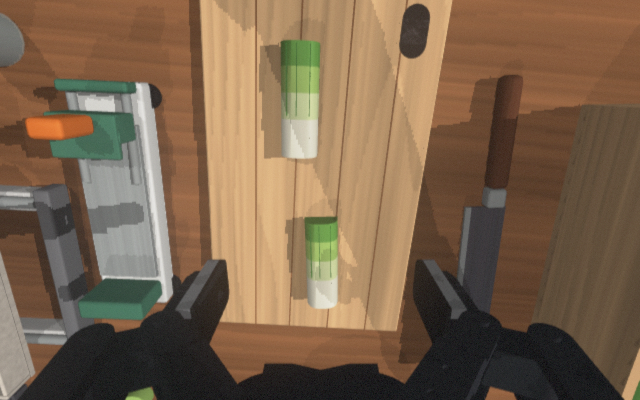

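Both board halves are clear: the far one at about (322,262) and the knocked one at (300,100). I go to the far one first.

step_arm --pt "-1 -0.0385 0.0028 0 0 0 -0.2" --pt "-1 -0.0385 0 0 0 0 0" --pt "-1 -0.0385 0 0 0 0 0" --pt "-1 -0.0385 0 0.03 0 0 0" --pt "-1 0 0 0.05 0 0 0"

```text
time_s: 15.87
eef_pos: [0.5715, 0.3551, 0.1446]
tool_rot: [[-0.996, -0.094, 0.011], [-0.094, 0.996, 0.004], [-0.011, 0.003, -1.0]]
contact_force: [0.3, 0.5, 0.1]
gripper_width: 0.085
finger_force: 0.0
```

step_arm --pt "-1 0 0 0.05 0 0 0" --pt "-1 0 0 0.05 0 0 0" --pt "-1 0 0 0.045 0 0 0" --pt "-1 0 0 0.03 0 0 0" --pt "-1 0 0 0.015 0 0 0"

```text
time_s: 16.28
eef_pos: [0.5629, 0.353, 0.0219]
tool_rot: [[-0.995, -0.096, -0.005], [-0.096, 0.995, -0.003], [0.006, -0.002, -1.0]]
contact_force: [-0.6, 0.2, -1.1]
gripper_width: 0.0853
finger_force: 0.0
```

step_arm --pt "-1 0 0 0.008 0 0 0" --pt "-1 0 0 0 0 0 0" --pt "-1 0 0 0 0 0 0" --pt "-1 0 0 0 0 0 0" --pt "-1 0 0 0 0 0 0"

```text
time_s: 16.7
eef_pos: [0.565, 0.3566, 0.0234]
tool_rot: [[-0.995, -0.099, 0.003], [-0.099, 0.995, 0.001], [-0.003, 0.001, -1.0]]
contact_force: [0.1, -0.9, 0.0]
gripper_width: 0.0855
finger_force: 0.0
```

step_arm --pt "-1 0 0 0.005 0 0 0" --pt "1 0 0 0 0 0 0" --pt "1 0 0 0 0 0 0" --pt "1 0 0 0 0 0 0" --pt "1 0 0 0 0 0 0" --squeeze 60

```text
time_s: 17.12
eef_pos: [0.5636, 0.3562, 0.0183]
tool_rot: [[-0.995, -0.099, 0.0], [-0.099, 0.995, -0.0], [-0.0, -0.0, -1.0]]
contact_force: [0.5, 0.5, 0.6]
gripper_width: 0.0386
finger_force: 0.0
```

step_arm --pt "1 0 0 0 0 0 0" --pt "1 0 0 0 0 0 0" --pt "1 0 0 0 0 0 0" --pt "1 0 0 0 0 0 0" --pt "1 0 0 0 0 0 0"

```text
time_s: 17.53
eef_pos: [0.564, 0.3563, 0.0187]
tool_rot: [[-0.995, -0.099, 0.001], [-0.099, 0.995, 0.0], [-0.001, 0.0, -1.0]]
contact_force: [-0.1, -0.5, 1.5]
gripper_width: 0.0323
finger_force: 61.0
```

step_arm --pt "1 0 0 -0.03 0 0 0" --pt "1 0 0 -0.045 0 0 0" --pt "1 0 0 -0.05 0 0 0" --pt "1 0 0 -0.05 0 0 0" --pt "1 0 0 -0.04 0 0 0"

```text
time_s: 17.95
eef_pos: [0.5637, 0.3561, 0.149]
tool_rot: [[-0.995, -0.099, 0.0], [-0.099, 0.995, 0.0], [-0.001, 0.0, -1.0]]
contact_force: [0.9, -0.9, -0.1]
gripper_width: 0.0318
finger_force: 60.7
```

step_arm --pt "1 0 0 0 0 0 1" --pt "1 0 0 0 0 0 1" --pt "1 0 0 0 0 0 1" --pt "1 0 0 0 0 0 1" --pt "1 0 0 0 0 0 1"

```text
time_s: 18.37
eef_pos: [0.5631, 0.3558, 0.1463]
tool_rot: [[-0.968, 0.251, -0.002], [0.251, 0.968, -0.001], [0.001, -0.001, -1.0]]
contact_force: [0.8, -0.3, -0.2]
gripper_width: 0.0319
finger_force: 60.7
```

step_arm --pt "1 0 0 0 0 0 1" --pt "1 0 0 0 0 0 1" --pt "1 0 0 0 0 0 1" --pt "1 0 0 0 0 0 1" --pt "1 0 0 0 0 0 1"

```text
time_s: 18.78
eef_pos: [0.5631, 0.3558, 0.1462]
tool_rot: [[-0.824, 0.567, -0.002], [0.567, 0.824, -0.001], [0.001, -0.002, -1.0]]
contact_force: [0.7, -0.2, -0.3]
gripper_width: 0.0319
finger_force: 60.7
```

step_arm --pt "1 0 0 0 0 0 1" --pt "1 0 0 0 0 0 1" --pt "1 0 0 0 0 0 1" --pt "1 0 0 0 0 0 1" --pt "1 0 0 0 0 0 1"

```text
time_s: 19.2
eef_pos: [0.5631, 0.3558, 0.1462]
tool_rot: [[-0.58, 0.814, -0.002], [0.814, 0.58, -0.001], [0.0, -0.002, -1.0]]
contact_force: [-0.1, 1.0, -0.9]
gripper_width: 0.0323
finger_force: 60.7
```

step_arm --pt "1 0 0 0 0 0 1" --pt "1 0 0 0 0 0 1" --pt "1 0 0 0 0 0 1" --pt "1 0 0 0 0 0 1" --pt "1 0 0 0 0 0 1"

```text
time_s: 19.62
eef_pos: [0.5631, 0.3558, 0.1462]
tool_rot: [[-0.267, 0.964, -0.002], [0.964, 0.267, -0.001], [-0.0, -0.002, -1.0]]
contact_force: [-0.0, 0.1, -0.8]
gripper_width: 0.032
finger_force: 60.7
```

step_arm --pt "1 0 0 0 0 0 1" --pt "1 0 0 0 0 0 1" --pt "1 0 0 0 0 0 1" --pt "1 0 0 0 0 0 0.3" --pt "1 0 0 0 0 0 0"

```text
time_s: 20.03
eef_pos: [0.5633, 0.3559, 0.1465]
tool_rot: [[-0.044, 0.999, -0.001], [0.999, 0.044, -0.001], [-0.001, -0.001, -1.0]]
contact_force: [0.8, 0.0, -0.9]
gripper_width: 0.032
finger_force: 60.7
```

Run:
```python
from h import *
s=manip.observe(); print(s['eef_pos'],s['gripper_width'])
plan([[.612,-.043,.15],[.612,-.043,.0445]],92.1)
```

```text
[0.56329084 0.35588281 0.14649812] 0.031952115796879295
turn units [-0.02  0.01  0.1 ]
to [ 0.612 -0.043  0.15 ] shift units [-0.6673  0.0568 -0.0058] rows>= 10.0
to [ 0.612  -0.043   0.0445] shift units [0.     0.     0.1758] rows>= 3.0
```

step_arm --pt "1 0 0 0 0 0 0.1" --pt "1 -0.0607 0.0052 0 0 0 0" --pt "1 -0.0607 0.0052 0 0 0 0" --pt "1 -0.0607 0.0052 0 0 0 0" --pt "1 -0.0607 0.0052 0 0 0 0"

```text
time_s: 20.45
eef_pos: [0.5813, 0.2097, 0.1472]
tool_rot: [[-0.038, 0.999, -0.0], [0.999, 0.038, -0.0], [-0.0, -0.0, -1.0]]
contact_force: [0.8, -0.6, -0.7]
gripper_width: 0.0321
finger_force: 60.7
```

step_arm --pt "1 -0.0607 0.0052 0 0 0 0" --pt "1 -0.0607 0.0052 0 0 0 0" --pt "1 -0.0607 0.0052 0 0 0 0" --pt "1 -0.0607 0.0052 0 0 0 0" --pt "1 -0.0607 0.0052 0 0 0 0"

```text
time_s: 20.87
eef_pos: [0.6036, 0.0278, 0.1474]
tool_rot: [[-0.037, 0.999, 0.0], [0.999, 0.037, 0.0], [-0.0, 0.0, -1.0]]
contact_force: [1.1, 1.0, -0.6]
gripper_width: 0.0318
finger_force: 60.7
```

step_arm --pt "1 -0.0607 0.0052 0 0 0 0" --pt "1 -0.0607 0.0052 0 0 0 0" --pt "1 0 0 0 0 0 0" --pt "1 0 0 0 0 0 0" --pt "1 0 0 0 0 0 0"

```text
time_s: 21.28
eef_pos: [0.6124, -0.0428, 0.1471]
tool_rot: [[-0.036, 0.999, -0.0], [0.999, 0.036, 0.001], [0.001, -0.0, -1.0]]
contact_force: [0.3, 0.1, -1.4]
gripper_width: 0.0321
finger_force: 60.7
```

step_arm --pt "1 0 0 0.02 0 0 0" --pt "1 0 0 0.03 0 0 0" --pt "1 0 0 0.03 0 0 0" --pt "1 0 0 0 0 0 0" --pt "1 0 0 0 0 0 0"

```text
time_s: 21.7
eef_pos: [0.6111, -0.0414, 0.0972]
tool_rot: [[-0.038, 0.999, -0.004], [0.999, 0.038, 0.001], [0.001, -0.004, -1.0]]
contact_force: [-0.9, 0.2, -0.9]
gripper_width: 0.0318
finger_force: 60.7
```

Now lower to about 0.044 and release.

step_arm --pt "1 0 0 0.03 0 0 0" --pt "1 0 0 0.03 0 0 0" --pt "1 0 0 0.018 0 0 0" --pt "1 0 0 0.008 0 0 0" --pt "1 0 0 0 0 0 0"

```text
time_s: 22.12
eef_pos: [0.6119, -0.0425, 0.0468]
tool_rot: [[-0.037, 0.999, -0.002], [0.999, 0.037, 0.0], [0.0, -0.002, -1.0]]
contact_force: [0.2, -0.8, -0.9]
gripper_width: 0.0322
finger_force: 60.7
```

step_arm --pt "1 0 0 0 0 0 0" --pt "1 0 0 0 0 0 0" --pt "1 0 0 0 0 0 0" --pt "1 0 0 0 0 0 0" --pt "1 0 0 0 0 0 0"

```text
time_s: 22.53
eef_pos: [0.613, -0.0431, 0.0484]
tool_rot: [[-0.036, 0.999, 0.001], [0.999, 0.036, -0.0], [-0.0, 0.001, -1.0]]
contact_force: [0.4, -0.6, -1.0]
gripper_width: 0.0317
finger_force: 60.7
```

step_arm --pt "1 0 0 0.004 0 0 0" --pt "1 0 0 0.003 0 0 0" --pt "1 0 0 0 0 0 0" --pt "1 0 0 0 0 0 0" --pt "1 0 0 0 0 0 0"

```text
time_s: 22.95
eef_pos: [0.6125, -0.0429, 0.0433]
tool_rot: [[-0.036, 0.999, -0.0], [0.999, 0.036, 0.0], [0.0, -0.0, -1.0]]
contact_force: [-0.4, 0.3, -0.8]
gripper_width: 0.0319
finger_force: 60.7
```

step_arm --pt "0 0 0 0 0 0 0" --pt "-0.3 0 0 0 0 0 0" --pt "-0.3 0 0 0 0 0 0" --pt "-0.3 0 0 0 0 0 0" --pt "-0.3 0 0 0 0 0 0"

```text
time_s: 23.37
eef_pos: [0.6127, -0.043, 0.0437]
tool_rot: [[-0.036, 0.999, 0.0], [0.999, 0.036, -0.0], [-0.0, 0.0, -1.0]]
contact_force: [0.9, 0.1, -0.0]
gripper_width: 0.0553
finger_force: 0.0
```

step_arm --pt "-0.3 0 0 -0.04 0 0 0" --pt "-0.3 0 0 -0.05 0 0 0" --pt "-0.3 0 0 -0.05 0 0 0" --pt "-0.3 0 0 -0.05 0 0 0" --pt "-0.3 0 0 -0.05 0 0 0"

```text
time_s: 23.78
eef_pos: [0.6124, -0.0429, 0.189]
tool_rot: [[-0.036, 0.999, 0.0], [0.999, 0.036, 0.0], [0.0, 0.0, -1.0]]
contact_force: [0.4, -0.3, 0.2]
gripper_width: 0.0553
finger_force: 0.0
```

step_arm --pt "-1 0.06 0 0 0 0 0" --pt "-1 0.06 0 0 0 0 0" --pt "-1 0.06 0 0 0 0 0" --pt "-1 0 0 0 0 0 0" --pt "-1 0 0 0 0 0 0"

```text
time_s: 24.2
eef_pos: [0.6084, 0.0666, 0.1875]
tool_rot: [[-0.04, 0.999, -0.0], [0.999, 0.04, -0.0], [-0.0, -0.0, -1.0]]
contact_force: [-1.2, -0.8, -0.5]
gripper_width: 0.0851
finger_force: 0.0
```

Run:
```python
from h import *
im,c=snap('wrist','w7.png'); s=manip.observe(); print(s['eef_pos'],s['time_s'])
h,S,v=hsv(im); g=((h>28)&(h<55)&(S>70)).astype(np.uint8)
for a,cc,m in comps(im,g,(0,0,640,400),150): print(a,cc.round(),rect(c,m,.051))
im,c=snap('top','t3.png'); h,S,v=hsv(im); g=((h>28)&(h<60)&(S>90)).astype(np.uint8)
for a,cc,m in comps(im,g,(190,130,370,270),20): print(a,cc.round(),ray(c,*cc,.03).round(4),rect(c,m,.030))
plan([[.31,.315,.2]],183)
```

```text
[0.60853602 0.06533806 0.18747457] 24.25
1575 [320. 265.] (array([ 0.6126, -0.0261]), [np.float64(0.0314), np.float64(0.0711)], np.float64(93.3))
1286 [521. 115.] (array([0.7736, 0.1333]), [np.float64(0.0299), np.float64(0.037)], np.float64(2.3))
1212 [387. 313.] (array([ 0.6828, -0.0623]), [np.float64(0.0338), np.float64(0.0653)], np.float64(92.6))
130 [225. 247.] [0.3748 0.3177 0.03  ] (array([0.3758, 0.3183]), [np.float64(0.0342), np.float64(0.0442)], np.float64(0.5))
119 [322. 176.] [ 0.6135 -0.0153  0.03  ] (array([ 0.6131, -0.0169]), [np.float64(0.0318), np.float64(0.0419)], np.float64(89.1))
113 [336. 155.] [ 0.6886 -0.0682  0.03  ] (array([ 0.6871, -0.0672]), [np.float64(0.0322), np.float64(0.0421)], np.float64(89.1))
turn units [-1.000e-02  0.000e+00 -2.273e+01]
to [0.31  0.315 0.2  ] shift units [ 0.4752  0.4428 -0.021 ] rows>= 10.0
```

View pics/w7.png

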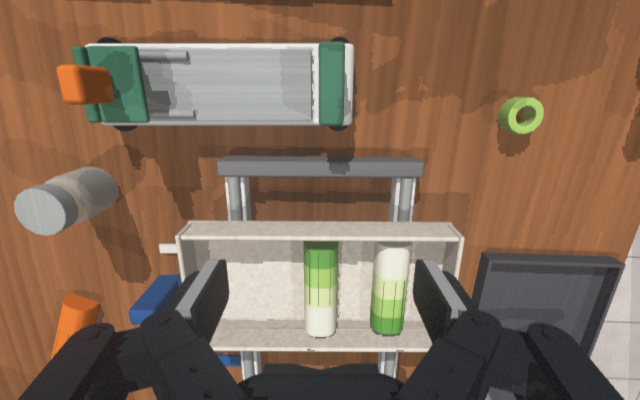

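Both halves lie flat, at (320,285) and (390,290). The third has not moved since the close-up, so I fetch it.

step_arm --pt "-1 0 0 0 0 0 -1" --pt "-1 0 0 0 0 0 -1" --pt "-1 0 0 0 0 0 -1" --pt "-1 0 0 0 0 0 -1" --pt "-1 0 0 0 0 0 -1"

```text
time_s: 24.72
eef_pos: [0.6088, 0.0633, 0.1873]
tool_rot: [[-0.377, 0.926, -0.0], [0.926, 0.377, -0.0], [-0.0, -0.0, -1.0]]
contact_force: [-0.3, 0.0, -0.8]
gripper_width: 0.0856
finger_force: 0.0
```

step_arm --pt "-1 0 0 0 0 0 -1" --pt "-1 0 0 0 0 0 -1" --pt "-1 0 0 0 0 0 -1" --pt "-1 0 0 0 0 0 -1" --pt "-1 0 0 0 0 0 -1"

```text
time_s: 25.13
eef_pos: [0.6088, 0.0632, 0.1874]
tool_rot: [[-0.671, 0.741, -0.0], [0.741, 0.671, -0.0], [-0.0, -0.0, -1.0]]
contact_force: [0.2, -0.3, -0.5]
gripper_width: 0.0851
finger_force: 0.0
```

step_arm --pt "-1 0 0 0 0 0 -1" --pt "-1 0 0 0 0 0 -1" --pt "-1 0 0 0 0 0 -1" --pt "-1 0 0 0 0 0 -1" --pt "-1 0 0 0 0 0 -1"

```text
time_s: 25.55
eef_pos: [0.6088, 0.0633, 0.1873]
tool_rot: [[-0.884, 0.467, -0.0], [0.467, 0.884, -0.0], [0.0, -0.0, -1.0]]
contact_force: [-0.8, 0.9, 0.4]
gripper_width: 0.0855
finger_force: 0.0
```

step_arm --pt "-1 0 0 0 0 0 -1" --pt "-1 0 0 0 0 0 -1" --pt "-1 0 0 0 0 0 -1" --pt "-1 0 0 0 0 0 -1" --pt "-1 0 0 0 0 0 -1"

```text
time_s: 25.97
eef_pos: [0.6088, 0.0633, 0.1873]
tool_rot: [[-0.991, 0.137, -0.0], [0.137, 0.991, -0.0], [0.0, -0.0, -1.0]]
contact_force: [0.0, 0.4, 0.1]
gripper_width: 0.0855
finger_force: 0.0
```

step_arm --pt "-1 0 0 0 0 0 -1" --pt "-1 0 0 0 0 0 -1" --pt "-1 0 0 0 0 0 -1" --pt "-1 0.0347 0.05 0 0 0 0" --pt "-1 0.0347 0.05 0 0 0 0"

```text
time_s: 26.38
eef_pos: [0.5633, 0.1198, 0.1873]
tool_rot: [[-0.998, -0.066, -0.0], [-0.066, 0.998, -0.0], [0.0, -0.0, -1.0]]
contact_force: [-0.3, 1.4, 0.1]
gripper_width: 0.0853
finger_force: 0.0
```

step_arm --pt "-1 0.0347 0.05 0 0 0 0" --pt "-1 0.0347 0.05 0 0 0 0" --pt "-1 0.0347 0.05 0 0 0 0" --pt "-1 0.0347 0.05 0 0 0 0" --pt "-1 0.0347 0.05 0 0 0 0"

```text
time_s: 26.8
eef_pos: [0.4478, 0.2639, 0.1876]
tool_rot: [[-0.998, -0.069, 0.0], [-0.069, 0.998, -0.0], [-0.0, -0.0, -1.0]]
contact_force: [0.9, 0.9, 0.3]
gripper_width: 0.0853
finger_force: 0.0
```

step_arm --pt "-1 0.0347 0.05 0 0 0 0" --pt "-1 0.0347 0.05 0 0 0 0" --pt "-1 0 0 0 0 0 0" --pt "-1 0 0 0 0 0 0" --pt "-1 0 0 0 0 0 0"

```text
time_s: 27.22
eef_pos: [0.4033, 0.32, 0.1875]
tool_rot: [[-0.998, -0.07, 0.0], [-0.07, 0.998, -0.001], [-0.0, -0.001, -1.0]]
contact_force: [0.3, -0.3, -0.3]
gripper_width: 0.0851
finger_force: 0.0
```

Run:
```python
from h import *
im,c=snap('wrist','w8.png'); s=manip.observe()
for l in leeks(im,c): print(l)
plan([[.403,.3215,.1],[.403,.3215,.019]],184)
```

```text
(np.int32(4756), array([ 21., 321.]), array([0.5947, 0.0019]), [np.float64(0.0537), np.float64(0.1898)], np.float64(169.4))
(np.int32(3754), array([149., 274.]), array([0.5276, 0.1485]), [np.float64(0.0585), np.float64(0.1081)], np.float64(4.6))
(np.int32(3250), array([322., 172.]), array([0.4026, 0.3208]), [np.float64(0.0326), np.float64(0.1025)], np.float64(5.2))
(np.int32(1620), array([180., 216.]), array([0.4591, 0.1825]), [np.float64(0.0171), np.float64(0.1264)], np.float64(3.4))
turn units [-0.01  0.   -0.01]
to [0.403  0.3215 0.1   ] shift units [0.0007 0.003  0.1458] rows>= 3.0
to [0.403  0.3215 0.019 ] shift units [0.    0.    0.135] rows>= 2.0
```

step_arm --pt "-1 0 0.002 0.04 0 0 -0.25" --pt "-1 0 0 0.05 0 0 0" --pt "-1 0 0 0.05 0 0 0" --pt "-1 0 0 0.05 0 0 0" --pt "-1 0 0 0.04 0 0 0"

```text
time_s: 27.68
eef_pos: [0.4029, 0.3201, 0.0472]
tool_rot: [[-0.996, -0.086, -0.001], [-0.085, 0.996, -0.001], [0.002, -0.001, -1.0]]
contact_force: [-0.8, -0.9, -0.6]
gripper_width: 0.0853
finger_force: 0.0
```

step_arm --pt "-1 0 0 0.03 0 0 0" --pt "-1 0 0 0.015 0 0 0" --pt "-1 0 0 0 0 0 0" --pt "-1 0 0 0 0 0 0" --pt "-1 0 0 0 0 0 0"

```text
time_s: 28.1
eef_pos: [0.404, 0.3224, 0.0241]
tool_rot: [[-0.996, -0.088, 0.002], [-0.088, 0.996, 0.001], [-0.003, 0.001, -1.0]]
contact_force: [0.1, 0.5, 0.3]
gripper_width: 0.0853
finger_force: 0.0
```

step_arm --pt "-1 0 0 0.006 0 0 0" --pt "1 0 0 0 0 0 0" --pt "1 0 0 0 0 0 0" --pt "1 0 0 0 0 0 0" --pt "1 0 0 0 0 0 0" --squeeze 60

```text
time_s: 28.52
eef_pos: [0.4026, 0.3223, 0.0192]
tool_rot: [[-0.996, -0.089, 0.001], [-0.089, 0.996, 0.0], [-0.001, 0.0, -1.0]]
contact_force: [0.6, 0.3, 0.5]
gripper_width: 0.0385
finger_force: 0.0
```

step_arm --pt "1 0 0 0 0 0 0" --pt "1 0 0 0 0 0 0" --pt "1 0 0 0 0 0 0" --pt "1 0 0 0 0 0 0" --pt "1 0 0 0 0 0 0"

```text
time_s: 28.93
eef_pos: [0.403, 0.3225, 0.0196]
tool_rot: [[-0.996, -0.089, 0.001], [-0.089, 0.996, 0.001], [-0.001, 0.001, -1.0]]
contact_force: [-0.3, 0.1, 5.3]
gripper_width: 0.0322
finger_force: 60.0
```

step_arm --pt "1 0 0 -0.03 0 0 0" --pt "1 0 0 -0.045 0 0 0" --pt "1 0 0 -0.05 0 0 0" --pt "1 0 0 -0.05 0 0 0" --pt "1 0 0 -0.04 0 0 0"

```text
time_s: 29.35
eef_pos: [0.4022, 0.3219, 0.1491]
tool_rot: [[-0.996, -0.089, 0.0], [-0.089, 0.996, -0.0], [-0.0, -0.0, -1.0]]
contact_force: [-0.4, -0.1, -0.8]
gripper_width: 0.032
finger_force: 59.6
```

step_arm --pt "1 0 0 0 0 0 1" --pt "1 0 0 0 0 0 1" --pt "1 0 0 0 0 0 1" --pt "1 0 0 0 0 0 1" --pt "1 0 0 0 0 0 1"

```text
time_s: 29.77
eef_pos: [0.4017, 0.3216, 0.1467]
tool_rot: [[-0.965, 0.261, -0.002], [0.261, 0.965, -0.001], [0.001, -0.002, -1.0]]
contact_force: [-0.8, -0.5, -0.1]
gripper_width: 0.0319
finger_force: 59.6
```

step_arm --pt "1 0 0 0 0 0 1" --pt "1 0 0 0 0 0 1" --pt "1 0 0 0 0 0 1" --pt "1 0 0 0 0 0 1" --pt "1 0 0 0 0 0 1"

```text
time_s: 30.18
eef_pos: [0.4017, 0.3216, 0.1466]
tool_rot: [[-0.818, 0.575, -0.002], [0.575, 0.818, -0.001], [0.001, -0.002, -1.0]]
contact_force: [0.1, -0.6, -1.5]
gripper_width: 0.032
finger_force: 59.6
```

step_arm --pt "1 0 0 0 0 0 1" --pt "1 0 0 0 0 0 1" --pt "1 0 0 0 0 0 1" --pt "1 0 0 0 0 0 1" --pt "1 0 0 0 0 0 1"

```text
time_s: 30.6
eef_pos: [0.4017, 0.3216, 0.1466]
tool_rot: [[-0.572, 0.82, -0.002], [0.82, 0.572, -0.001], [0.0, -0.002, -1.0]]
contact_force: [0.3, 0.5, -0.8]
gripper_width: 0.0321
finger_force: 59.6
```

step_arm --pt "1 0 0 0 0 0 1" --pt "1 0 0 0 0 0 1" --pt "1 0 0 0 0 0 1" --pt "1 0 0 0 0 0 1" --pt "1 0 0 0 0 0 1"

```text
time_s: 31.02
eef_pos: [0.4017, 0.3216, 0.1466]
tool_rot: [[-0.257, 0.966, -0.002], [0.966, 0.257, -0.001], [-0.001, -0.002, -1.0]]
contact_force: [-0.2, 0.4, -0.9]
gripper_width: 0.0322
finger_force: 59.6
```

step_arm --pt "1 0 0 0 0 0 1" --pt "1 0 0 0 0 0 1" --pt "1 0 0 0 0 0 1" --pt "1 0 0 0 0 0 0.3" --pt "1 0 0 0 0 0 0"

```text
time_s: 31.43
eef_pos: [0.4019, 0.3218, 0.1469]
tool_rot: [[-0.034, 0.999, -0.001], [0.999, 0.034, -0.001], [-0.001, -0.001, -1.0]]
contact_force: [0.4, 1.1, -0.5]
gripper_width: 0.032
finger_force: 59.6
```

Run:
```python
from h import *
s=manip.observe(); print(s['eef_pos'],s['gripper_width'])
plan([[.541,-.0456,.15]],92.1)
```

```text
[0.40188068 0.32176298 0.14693419] 0.03200967276868436
turn units [-0.02  0.01 -0.04]
to [ 0.541  -0.0456  0.15  ] shift units [-0.6204  0.2093 -0.0051] rows>= 10.0
```

step_arm --pt "1 -0.0564 0.019 0 0 0 0" --pt "1 -0.0564 0.019 0 0 0 0" --pt "1 -0.0564 0.019 0 0 0 0" --pt "1 -0.0564 0.019 0 0 0 0" --pt "1 -0.0564 0.019 0 0 0 0"

```text
time_s: 31.85
eef_pos: [0.4649, 0.1533, 0.1476]
tool_rot: [[-0.035, 0.999, -0.0], [0.999, 0.035, -0.0], [-0.0, -0.0, -1.0]]
contact_force: [0.7, -0.0, -0.9]
gripper_width: 0.0319
finger_force: 59.6
```

step_arm --pt "1 -0.0564 0.019 0 0 0 0" --pt "1 -0.0564 0.019 0 0 0 0" --pt "1 -0.0564 0.019 0 0 0 0" --pt "1 -0.0564 0.019 0 0 0 0" --pt "1 -0.0564 0.019 0 0 0 0"

```text
time_s: 32.27
eef_pos: [0.5275, -0.0141, 0.1475]
tool_rot: [[-0.034, 0.999, -0.0], [0.999, 0.034, 0.0], [0.0, -0.0, -1.0]]
contact_force: [-0.1, -0.2, -1.1]
gripper_width: 0.0318
finger_force: 59.6
```

step_arm --pt "1 -0.0564 0.019 0 0 0 0" --pt "1 0 0 0 0 0 0" --pt "1 0 0 0 0 0 0" --pt "1 0 0 0.02 0 0 0" --pt "1 0 0 0.03 0 0 0"

```text
time_s: 32.68
eef_pos: [0.541, -0.0451, 0.1188]
tool_rot: [[-0.035, 0.999, 0.004], [0.999, 0.035, -0.001], [-0.001, 0.004, -1.0]]
contact_force: [0.3, -0.4, -1.0]
gripper_width: 0.032
finger_force: 59.7
```

step_arm --pt "1 0 0 0.03 0 0 0" --pt "1 0 0 0.01 0 0 0" --pt "1 0 0 0 0 0 0" --pt "1 0 0 0 0 0 0" --pt "1 0 0 0 0 0 0"

```text
time_s: 33.1
eef_pos: [0.5406, -0.0453, 0.0949]
tool_rot: [[-0.034, 0.999, 0.002], [0.999, 0.034, -0.0], [-0.0, 0.002, -1.0]]
contact_force: [0.3, -0.3, -1.1]
gripper_width: 0.0322
finger_force: 59.7
```

step_arm --pt "1 0 0 0.03 0 0 0" --pt "1 0 0 0.025 0 0 0" --pt "1 0 0 0.015 0 0 0" --pt "1 0 0 0.008 0 0 0" --pt "1 0 0 0 0 0 0"

```text
time_s: 33.52
eef_pos: [0.5396, -0.0456, 0.0465]
tool_rot: [[-0.033, 0.999, -0.001], [0.999, 0.033, 0.0], [0.0, -0.001, -1.0]]
contact_force: [0.4, -0.3, 0.5]
gripper_width: 0.0321
finger_force: 59.7
```

step_arm --pt "1 0 0 0 0 0 0" --pt "1 0 0 0 0 0 0" --pt "1 0 0 0 0 0 0" --pt "1 0 0 0 0 0 0" --pt "1 0 0 0 0 0 0"

```text
time_s: 33.93
eef_pos: [0.5404, -0.0459, 0.0477]
tool_rot: [[-0.033, 0.999, 0.001], [0.999, 0.033, -0.0], [-0.0, 0.001, -1.0]]
contact_force: [-0.4, -1.0, -0.4]
gripper_width: 0.0322
finger_force: 59.7
```

step_arm --pt "1 0 0 0.004 0 0 0" --pt "1 0 0 0.003 0 0 0" --pt "1 0 0 0 0 0 0" --pt "1 0 0 0 0 0 0" --pt "1 0 0 0 0 0 0"

```text
time_s: 34.35
eef_pos: [0.5399, -0.0458, 0.0427]
tool_rot: [[-0.033, 0.999, -0.0], [0.999, 0.033, 0.0], [0.0, -0.0, -1.0]]
contact_force: [0.0, 0.7, -1.1]
gripper_width: 0.0322
finger_force: 59.7
```

step_arm --pt "0 0 0 0 0 0 0" --pt "-0.3 0 0 0 0 0 0" --pt "-0.3 0 0 0 0 0 0" --pt "-0.3 0 0 0 0 0 0" --pt "-0.3 0 0 0 0 0 0"

```text
time_s: 34.77
eef_pos: [0.5401, -0.0458, 0.043]
tool_rot: [[-0.033, 0.999, 0.0], [0.999, 0.033, -0.0], [-0.0, 0.0, -1.0]]
contact_force: [-0.1, -0.1, -0.3]
gripper_width: 0.0558
finger_force: 0.0
```

step_arm --pt "-0.3 0 0 -0.04 0 0 0" --pt "-0.3 0 0 -0.05 0 0 0" --pt "-0.3 0 0 -0.05 0 0 0" --pt "-0.3 0 0 -0.05 0 0 0" --pt "-0.3 0 0 -0.05 0 0 0"

```text
time_s: 35.18
eef_pos: [0.5397, -0.0458, 0.1883]
tool_rot: [[-0.033, 0.999, -0.0], [0.999, 0.033, -0.0], [0.0, -0.0, -1.0]]
contact_force: [0.9, -0.5, 0.4]
gripper_width: 0.0557
finger_force: 0.0
```

step_arm --pt "-1 0 -0.05 0 0 0 0" --pt "-1 0 -0.05 0 0 0 0" --pt "-1 0 -0.05 0 0 0 0" --pt "-1 0 0 0 0 0 -1" --pt "-1 0 0 0 0 0 -1"

```text
time_s: 35.6
eef_pos: [0.4487, -0.0487, 0.1867]
tool_rot: [[-0.174, 0.985, 0.001], [0.985, 0.174, -0.0], [-0.0, 0.001, -1.0]]
contact_force: [-0.3, 0.3, 0.5]
gripper_width: 0.0856
finger_force: 0.0
```

step_arm --pt "-1 0 0 0 0 0 -1" --pt "-1 0 0 0 0 0 -1" --pt "-1 0 0 0 0 0 -1" --pt "-1 0 0 0 0 0 -1" --pt "-1 0 0 0 0 0 -1"

```text
time_s: 36.02
eef_pos: [0.45, -0.0487, 0.187]
tool_rot: [[-0.501, 0.865, 0.0], [0.865, 0.501, -0.0], [-0.0, 0.0, -1.0]]
contact_force: [0.1, 0.6, -0.0]
gripper_width: 0.0851
finger_force: 0.0
```

step_arm --pt "-1 0 0 0 0 0 -1" --pt "-1 0 0 0 0 0 -1" --pt "-1 0 0 0 0 0 -1" --pt "-1 0 0 0 0 0 -1" --pt "-1 0 0 0 0 0 -1"

```text
time_s: 36.43
eef_pos: [0.45, -0.0487, 0.1869]
tool_rot: [[-0.767, 0.642, 0.0], [0.642, 0.767, -0.0], [-0.0, 0.0, -1.0]]
contact_force: [0.4, 0.9, -0.6]
gripper_width: 0.0852
finger_force: 0.0
```

step_arm --pt "-1 0 0 0 0 0 -1" --pt "-1 0 0 0 0 0 -1" --pt "-1 0 0 0 0 0 -1" --pt "-1 0 0 0 0 0 -1" --pt "-1 0 0 0 0 0 -1"

```text
time_s: 36.85
eef_pos: [0.45, -0.0488, 0.187]
tool_rot: [[-0.94, 0.341, 0.0], [0.341, 0.94, -0.0], [-0.0, -0.0, -1.0]]
contact_force: [0.9, -0.3, 0.5]
gripper_width: 0.0855
finger_force: 0.0
```

step_arm --pt "-1 0 0 0 0 0 -1" --pt "-1 0 0 0 0 0 -1" --pt "-1 0 0 0 0 0 -1" --pt "-1 0 0 0 0 0 -1" --pt "-1 0 0 0 0 0 -1"

```text
time_s: 37.27
eef_pos: [0.45, -0.0488, 0.1869]
tool_rot: [[-1.0, -0.001, 0.0], [-0.001, 1.0, -0.0], [-0.0, -0.0, -1.0]]
contact_force: [-0.4, 0.1, 0.1]
gripper_width: 0.0856
finger_force: 0.0
```

step_arm --pt "-1 0 0 0 0 0 -0.5" --pt "-1 0 0 0 0 0 0" --pt "-1 0 0 0 0 0 0" --pt "-1 0 0 0 0 0 0" --pt "-1 0 0 0 0 0 0"

```text
time_s: 37.68
eef_pos: [0.45, -0.0487, 0.1869]
tool_rot: [[-0.999, -0.032, 0.0], [-0.032, 0.999, -0.0], [-0.0, -0.0, -1.0]]
contact_force: [-0.2, 0.7, 0.7]
gripper_width: 0.0853
finger_force: 0.0
```

Run:
```python
from h import *
im,c=snap('wrist','w9.png'); s=manip.observe(); print(s['eef_pos'],s['time_s'])
h,S,v=hsv(im); b=((h>100)&(h<125)&(S>120)).astype(np.uint8)
for a,cc,m in comps(im,b,(0,0,640,400),100):
    ys,xs=np.nonzero(m); print(a,cc.round(),xs.min(),xs.max(),ys.min(),ys.max(),'z0',rect(c,m,0),'z.096',rect(c,m,.096))
im,c=snap('top','t4.png'); h,S,v=hsv(im); g=((h>28)&(h<60)&(S>90)).astype(np.uint8)
for a,cc,m in comps(im,g,(190,130,370,270),20): print(a,cc.round(),ray(c,*cc,.05).round(4))
```

```text
[ 0.45005287 -0.04876431  0.18691603] 37.7333
804 [188. 189.] 180 198 156 229 z0 (array([ 0.4789, -0.1887]), [np.float64(0.0154), np.float64(0.081)], np.float64(3.1)) z.096 (array([ 0.4469, -0.1488]), [np.float64(0.0109), np.float64(0.0574)], np.float64(3.1))
425 [323. 208.] 314 331 195 220 z0 (array([ 0.4906, -0.0458]), [np.float64(0.0182), np.float64(0.0288)], np.float64(2.5)) z.096 (array([ 0.4552, -0.0476]), [np.float64(0.0129), np.float64(0.0204)], np.float64(2.5))
119 [322. 176.] [ 0.6096 -0.0153  0.05  ]
113 [336. 155.] [ 0.6837 -0.0674  0.05  ]
```

View pics/w9.png

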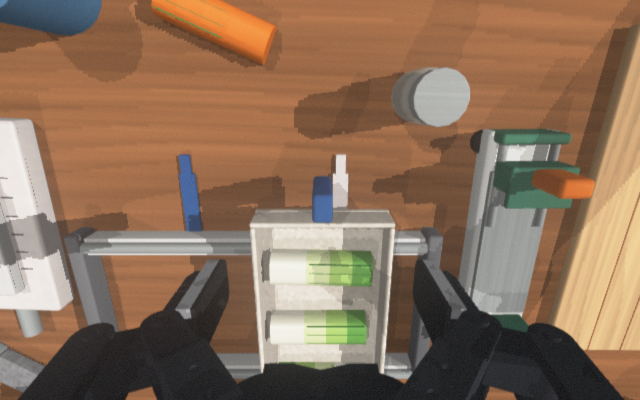

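The three halves lie flat. The blue grip's top is at (323,208), the wash mark at (188,189) and the white mark at (341,180). Next I grip the carriage.

step_arm --pt "-0.3 -0.009 0.002 0 0 0 0" --pt "-0.3 0 0 0.04 0 0 0" --pt "-0.3 0 0 0.05 0 0 0" --pt "-0.3 0 0 0.05 0 0 0" --pt "-0.3 0 0 0.03 0 0 0"

```text
time_s: 38.2
eef_pos: [0.4541, -0.0469, 0.0819]
tool_rot: [[-0.999, -0.033, -0.003], [-0.033, 0.999, 0.001], [0.003, 0.001, -1.0]]
contact_force: [-0.4, 0.4, -1.1]
gripper_width: 0.0557
finger_force: 0.0
```

step_arm --pt "-0.3 0 0 0.02 0 0 0" --pt "-0.3 0 0 0.01 0 0 0" --pt "-0.3 0 0 0 0 0 0" --pt "-0.3 0 0 0 0 0 0" --pt "-0.3 0 0 0 0 0 0"

```text
time_s: 38.62
eef_pos: [0.4565, -0.0476, 0.0683]
tool_rot: [[-0.999, -0.033, 0.002], [-0.033, 0.999, -0.001], [-0.002, -0.001, -1.0]]
contact_force: [-0.6, -0.2, -0.3]
gripper_width: 0.0557
finger_force: 0.0
```

step_arm --pt "1 0 0 0 0 0 0" --pt "1 0 0 0 0 0 0" --pt "1 0 0 0 0 0 0" --pt "1 0 0 0 0 0 0" --pt "1 0 0 0 0 0 0" --squeeze 40

```text
time_s: 39.03
eef_pos: [0.4559, -0.0475, 0.0677]
tool_rot: [[-0.999, -0.033, 0.001], [-0.033, 0.999, -0.0], [-0.001, -0.0, -1.0]]
contact_force: [-0.9, -0.5, 4.7]
gripper_width: 0.0156
finger_force: 40.2
```

step_arm --pt "1 0 0 0 0 0 0" --pt "1 0 0 0 0 0 0" --pt "1 0 0 0 0 0 0" --pt "1 0 0 0 0 0 0" --pt "1 0 0 0 0 0 0"

```text
time_s: 39.45
eef_pos: [0.4559, -0.0475, 0.0677]
tool_rot: [[-0.999, -0.033, 0.001], [-0.033, 0.999, -0.0], [-0.001, -0.0, -1.0]]
contact_force: [-1.7, 0.7, 5.8]
gripper_width: 0.0155
finger_force: 40.4
```

step_arm --pt "1 0 -0.008 0 0 0 0" --pt "1 0 -0.014 0 0 0 0" --pt "1 0 -0.014 0 0 0 0" --pt "1 0 -0.014 0 0 0 0" --pt "1 0 -0.014 0 0 0 0"

```text
time_s: 39.87
eef_pos: [0.4571, -0.0855, 0.0677]
tool_rot: [[-0.999, -0.033, 0.001], [-0.033, 0.999, 0.001], [-0.001, 0.001, -1.0]]
contact_force: [-0.9, 3.8, 6.1]
gripper_width: 0.0155
finger_force: 40.5
```

step_arm --pt "1 0 -0.014 0 0 0 0" --pt "1 0 -0.014 0 0 0 0" --pt "1 0 -0.014 0 0 0 0" --pt "1 0 -0.014 0 0 0 0" --pt "1 0 -0.014 0 0 0 0"

```text
time_s: 40.28
eef_pos: [0.4585, -0.1276, 0.0677]
tool_rot: [[-0.999, -0.033, 0.001], [-0.033, 0.999, 0.001], [-0.001, 0.001, -1.0]]
contact_force: [-1.0, 3.6, 6.4]
gripper_width: 0.0153
finger_force: 40.6
```

step_arm --pt "1 0 -0.014 0 0 0 0" --pt "1 0 -0.014 0 0 0 0" --pt "1 0 -0.014 0 0 0 0" --pt "1 0 -0.014 0 0 0 0" --pt "1 0 -0.008 0 0 0 0"

```text
time_s: 40.7
eef_pos: [0.4598, -0.1665, 0.0677]
tool_rot: [[-0.999, -0.032, 0.001], [-0.032, 0.999, 0.001], [-0.001, 0.001, -1.0]]
contact_force: [-0.4, 3.2, 6.8]
gripper_width: 0.0153
finger_force: 40.5
```

step_arm --pt "1 0 0 0 0 0 0" --pt "1 0 0 0 0 0 0" --pt "1 0 0 0 0 0 0" --pt "1 0 0 0 0 0 0" --pt "1 0 0 0 0 0 0"

```text
time_s: 41.12
eef_pos: [0.4598, -0.167, 0.0677]
tool_rot: [[-0.999, -0.033, 0.001], [-0.033, 0.999, -0.002], [-0.001, -0.002, -1.0]]
contact_force: [-1.6, -2.9, 6.0]
gripper_width: 0.0152
finger_force: 40.4
```

Run:
```python
from h import *
im,c=snap('wrist','w10.png'); s=manip.observe(); p=np.array(s['eef_pos']); print(p,s['time_s'],s['contact_force'])
h,S,v=hsv(im); b=((h>100)&(h<125)&(S>100)).astype(np.uint8); R=np.array(s['tool_rot'])
for a,cc,m in comps(im,b,(0,0,640,400),100):
    ys,xs=np.nonzero(m); q=rect(c,m,0.0005); print(a,cc.round(),xs.min(),xs.max(),ys.min(),ys.max(),q,'ty offset mm',1000*(R.T@(np.array([*q[0],0])-p))[1])
im,c=snap('top','t5.png'); h,S,v=hsv(im); b=((h>100)&(h<125)&(S>130)).astype(np.uint8)
for a,cc,m in comps(im,b,(320,195,385,240),6): print('top',a,cc.round(1),rect(c,m,0.),rect(c,m,.08))
im,c=snap('scene','s5.png')
```

```text
[ 0.45982483 -0.16691572  0.06770488] 41.1667 [-2.23186328 -2.14466282  4.89755058]
3109 [321. 272.] 303 338 221 317 (array([ 0.5066, -0.166 ]), [np.float64(0.0245), np.float64(0.0807)], np.float64(2.9)) ty offset mm -0.4841263627616268
1330 [290. 218.] 279 302 180 255 (array([ 0.4654, -0.1886]), [np.float64(0.015), np.float64(0.0563)], np.float64(2.5)) ty offset mm -21.713880177522462
```

step_arm --pt "1 0 -0.008 0 0 0 0" --pt "1 0 -0.01 0 0 0 0" --pt "1 0 -0.01 0 0 0 0" --pt "1 0 -0.007 0 0 0 0" --pt "1 0 0 0 0 0 0"

```text
time_s: 41.68
eef_pos: [0.4605, -0.1875, 0.0677]
tool_rot: [[-0.999, -0.033, 0.001], [-0.033, 0.999, -0.0], [-0.001, -0.0, -1.0]]
contact_force: [-1.3, -0.5, 6.8]
gripper_width: 0.0154
finger_force: 40.5
```

step_arm --pt "1 0 0 0 0 0 0" --pt "1 0 0 0 0 0 0" --pt "1 0 0 0 0 0 0" --pt "1 0 0 0 0 0 0" --pt "1 0 0 0 0 0 0"

```text
time_s: 42.1
eef_pos: [0.4605, -0.1875, 0.0677]
tool_rot: [[-0.999, -0.033, 0.001], [-0.033, 0.999, -0.001], [-0.001, -0.001, -1.0]]
contact_force: [-1.8, -0.8, 5.4]
gripper_width: 0.0153
finger_force: 40.5
```

Run:
```python
from h import *
im,c=snap('wrist','w11.png'); s=manip.observe(); p=np.array(s['eef_pos']); print(p,s['time_s'],s['contact_force'])
h,S,v=hsv(im); b=((h>100)&(h<125)&(S>100)).astype(np.uint8); R=np.array(s['tool_rot'])
# blue columns near image top (mark's near end) vs grip
for r in (185,195,205,215,225,240,260): 
    xs=np.nonzero(b[r,250:400])[0]+250; print(r,xs.min() if len(xs) else None,xs.max() if len(xs) else None, ray(c,xs.mean(),r,0).round(4) if len(xs) else '')
```

```text
[ 0.46047731 -0.18752894  0.0677122 ] 42.15 [-0.96230262 -1.84072859  5.67641827]
185 313 326 [ 0.441  -0.1895  0.    ]
195 313 326 [ 0.4481 -0.1892  0.    ]
205 313 326 [ 0.4553 -0.189   0.    ]
215 309 331 [ 0.4627 -0.1884  0.    ]
225 317 334 [ 0.4701 -0.1835  0.    ]
240 307 335 [ 0.4818 -0.187   0.    ]
260 304 336 [ 0.498  -0.1872  0.    ]
```

step_arm --pt "-0.3 0 0 0 0 0 0" --pt "-0.3 0 0 0 0 0 0" --pt "-0.3 0 0 0 0 0 0" --pt "-0.3 0 0 -0.04 0 0 0" --pt "-0.3 0 0 -0.05 0 0 0"

```text
time_s: 42.57
eef_pos: [0.4574, -0.1854, 0.1176]
tool_rot: [[-0.999, -0.033, -0.007], [-0.033, 0.999, 0.004], [0.007, 0.005, -1.0]]
contact_force: [0.4, -0.2, 0.3]
gripper_width: 0.0557
finger_force: 0.0
```

step_arm --pt "-0.3 0 0 -0.05 0 0 0.4" --pt "-0.3 0 0 -0.05 0 0 0" --pt "-1 0.01 -0.06 0 0 0 0" --pt "-1 0.01 -0.06 0 0 0 0" --pt "-1 0.01 -0.06 0 0 0 0"

```text
time_s: 42.98
eef_pos: [0.4426, -0.296, 0.1815]
tool_rot: [[-1.0, -0.007, 0.001], [-0.007, 1.0, -0.001], [-0.001, -0.001, -1.0]]
contact_force: [0.6, 0.1, -0.7]
gripper_width: 0.085
finger_force: 0.0
```

step_arm --pt "-1 0.01 -0.06 0 0 0 0" --pt "-1 0.01 -0.06 0 0 0 0" --pt "-1 0 0 0 0 0 0" --pt "-1 0 0 0 0 0 0" --pt "-1 0 0 0 0 0 0"

```text
time_s: 43.4
eef_pos: [0.4306, -0.3667, 0.1801]
tool_rot: [[-1.0, -0.005, -0.001], [-0.005, 1.0, 0.002], [0.001, 0.002, -1.0]]
contact_force: [-0.7, -0.1, 0.6]
gripper_width: 0.0854
finger_force: 0.0
```

Run:
```python
from h import *
im,c=snap('wrist','w12.png'); s=manip.observe(); print(s['eef_pos'],s['time_s'])
h,S,v=hsv(im); r=(((h<7)|(h>173))&(S>170)&(v>90)).astype(np.uint8)
for a,cc,m in comps(im,r,(0,0,640,400),15): print('red',a,cc.round(1),[rect(c,m,z) for z in(.026,.038)])
k=(v<50).astype(np.uint8)
for a,cc,m in comps(im,k,(0,0,640,280),100): ys,xs=np.nonzero(m); print('blk',a,cc.round(1),xs.min(),xs.max(),ys.min(),ys.max(),rect(c,m,.081))
```

```text
[ 0.43085119 -0.36626576  0.18018417] 43.45
red 1065 [ 15.6 348.2] [(array([ 0.6417, -0.7081]), [np.float64(0.0503), np.float64(0.0628)], np.float64(165.3)), (array([ 0.6299, -0.6944]), [np.float64(0.0482), np.float64(0.0602)], np.float64(165.3))]
blk 232 [421.5 271.8] 414 432 260 279 (array([ 0.4943, -0.2798]), [np.float64(0.0151), np.float64(0.0185)], np.float64(6.5))
```

View pics/w12.png

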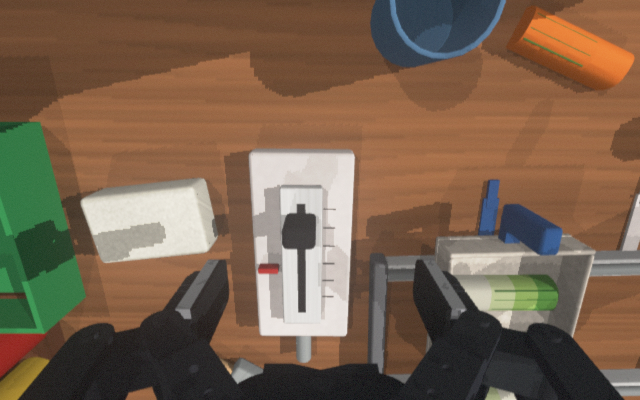

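Run:
```python
from h import *
im=cv2.cvtColor(cv2.imread('pics/w12.png'),cv2.COLOR_BGR2RGB); c=manip.calibration('wrist'); s=manip.observe()
r=((im[...,0].astype(int)-im[...,1])>70).astype(np.uint8)
for a,cc,m in comps(im,r,(250,255,290,285),15): ys,xs=np.nonzero(m); print('red',a,cc.round(1),xs.min(),xs.max(),ys.min(),ys.max(),[rect(c,m,z) for z in(.026,.038)])
g=im.sum(2)//3; print('grip col',[(v,int(g[v,294:304].mean())) for v in range(206,256,2)]); print('row',[(u,int(g[240:244,u].mean())) for u in range(276,326,2)])
print('col red',[(v,[int(x) for x in im[v,264:274].mean(0)]) for v in range(258,278)])
for x in (.445,.455,.465,.475,.485): print(x,proj(c,[x,-.376,.081]).round(1),proj(c,[x,-.376,.041]).round(1))
```

```text
red 111 [268.  270.4] 258 277 268 273 [(array([ 0.5295, -0.4212]), [np.float64(0.0059), np.float64(0.0198)], np.float64(90.3)), (array([ 0.5222, -0.419 ]), [np.float64(0.0057), np.float64(0.019)], np.float64(90.3))]
grip col [(206, 111), (208, 110), (210, 110), (212, 102), (214, 66), (216, 63), (218, 63), (220, 62), (222, 63), (224, 62), (226, 63), (228, 64), (230, 65), (232, 66), (234, 68), (236, 66), (238, 66), (240, 66), (242, 67), (244, 67), (246, 67), (248, 77), (250, 121), (252, 121), (254, 124)]
row [(276, 162), (278, 161), (280, 159), (282, 82), (284, 63), (286, 66), (288, 69), (290, 65), (292, 66), (294, 67), (296, 67), (298, 67), (300, 67), (302, 68), (304, 67), (306, 67), (308, 69), (310, 68), (312, 67), (314, 75), (316, 188), (318, 196), (320, 206), (322, 186), (324, 183)]
col red [(258, [175, 167, 162]), (259, [174, 166, 162]), (260, [175, 167, 162]), (261, [174, 166, 160]), (262, [167, 155, 150]), (263, [141, 118, 114]), (264, [114, 70, 66]), (265, [112, 60, 57]), (266, [114, 58, 56]), (267, [117, 60, 57]), (268, [137, 62, 59]), (269, [170, 67, 63]), (270, [184, 68, 64]), (271, [186, 69, 65]), (272, [188, 75, 71]), (273, [190, 115, 110]), (274, [190, 168, 163]), (275, [199, 190, 186]), (276, [200, 192, 188]), (277, [200, 193, 188])]
0.445 [308.7 214.5] [310.2 198.6]
0.455 [308.8 226. ] [310.2 208.8]
0.465 [308.8 237.3] [310.2 218.8]
0.475 [308.9 248.2] [310.3 228.6]
0.485 [308.9 259. ] [310.3 238.2]
```

step_arm --pt "-0.3 0 0 0 0 0 1" --pt "-0.3 0 0 0 0 0 1" --pt "-0.3 0 0 0 0 0 1" --pt "-0.3 0 0 0 0 0 1" --pt "-0.3 0 0 0 0 0 1"

```text
time_s: 43.87
eef_pos: [0.4313, -0.3657, 0.1808]
tool_rot: [[-0.941, 0.339, -0.0], [0.339, 0.941, 0.0], [0.0, 0.0, -1.0]]
contact_force: [-0.3, 0.1, 0.5]
gripper_width: 0.0553
finger_force: 0.0
```

step_arm --pt "-0.3 0 0 0 0 0 1" --pt "-0.3 0 0 0 0 0 1" --pt "-0.3 0 0 0 0 0 1" --pt "-0.3 0 0 0 0 0 1" --pt "-0.3 0 0 0 0 0 1"

```text
time_s: 44.28
eef_pos: [0.4314, -0.3656, 0.1808]
tool_rot: [[-0.768, 0.64, -0.0], [0.64, 0.768, 0.0], [0.0, 0.0, -1.0]]
contact_force: [0.6, -0.5, -0.8]
gripper_width: 0.0557
finger_force: 0.0
```

step_arm --pt "-0.3 0 0 0 0 0 1" --pt "-0.3 0 0 0 0 0 1" --pt "-0.3 0 0 0 0 0 1" --pt "-0.3 0 0 0 0 0 1" --pt "-0.3 0 0 0 0 0 1"

```text
time_s: 44.7
eef_pos: [0.4314, -0.3656, 0.1808]
tool_rot: [[-0.503, 0.864, -0.0], [0.864, 0.503, 0.0], [0.0, 0.0, -1.0]]
contact_force: [-0.1, 0.2, -0.2]
gripper_width: 0.0551
finger_force: 0.0
```

step_arm --pt "-0.3 0 0 0 0 0 1" --pt "-0.3 0 0 0 0 0 1" --pt "-0.3 0 0 0 0 0 1" --pt "-0.3 0 0 0 0 0 1" --pt "-0.3 0 0 0 0 0 1"

```text
time_s: 45.12
eef_pos: [0.4314, -0.3656, 0.1808]
tool_rot: [[-0.177, 0.984, -0.0], [0.984, 0.177, 0.0], [0.0, 0.0, -1.0]]
contact_force: [-0.4, 0.7, 0.7]
gripper_width: 0.0556
finger_force: 0.0
```

step_arm --pt "-0.3 0 0 0 0 0 1" --pt "-0.3 0 0 0 0 0 1" --pt "-0.3 0 0 0 0 0 0.6" --pt "-0.3 0 0 0 0 0 0" --pt "-0.3 0 0 0 0 0 0"

```text
time_s: 45.53
eef_pos: [0.4312, -0.3661, 0.1808]
tool_rot: [[-0.001, 1.0, 0.0], [1.0, 0.001, 0.0], [0.0, 0.0, -1.0]]
contact_force: [0.4, -0.7, 1.1]
gripper_width: 0.0557
finger_force: 0.0
```

Run:
```python
from h import *
im,c=snap('wrist','w13.png'); s=manip.observe(); print(s['eef_pos'],s['time_s'])
r=((im[...,0].astype(int)-im[...,1])>70).astype(np.uint8)
u,v=proj(c,[.522,-.419,.038]).astype(int); print(u,v)
for a,cc,m in comps(im,r,(max(u-30,0),max(v-30,0),u+30,v+30),15): print('red',a,cc.round(1),rect(c,m,.038))
k=(im.max(2)<95).astype(np.uint8); u,v=proj(c,[.4655,-.3845,.081]).astype(int); print(u,v)
for a,cc,m in comps(im,k,(u-40,v-45,u+40,v+40),60): ys,xs=np.nonzero(m); print('blk',a,cc.round(1),xs.min(),xs.max(),ys.min(),ys.max(),rect(c,m,.081))
plan([[.4655,-.3845,.12],[.4655,-.3845,.058]],90)
```

```text
[ 0.43120084 -0.36631184  0.18085075] 45.5833
413 235
red 108 [414.6 235. ] (array([ 0.5226, -0.4188]), [np.float64(0.0054), np.float64(0.0195)], np.float64(88.7))
362 219
blk 1240 [365.  210.7] 342 401 191 233 (array([ 0.4694, -0.3741]), [np.float64(0.0367), np.float64(0.0437)], np.float64(45.2))
blk 62 [381.9 254.4] 378 386 250 258 (array([ 0.4833, -0.416 ]), [np.float64(0.0067), np.float64(0.0075)], np.float64(93.8))
turn units [ 0.   -0.    0.01]
to [ 0.4655 -0.3845  0.12  ] shift units [-0.0303  0.0572  0.1014] rows>= 2.0
to [ 0.4655 -0.3845  0.058 ] shift units [0.     0.     0.1033] rows>= 2.0
```

Pointer at x = 0.5224 from two views. Descending onto the grip.

step_arm --pt "-0.3 -0.015 0.0286 0 0 0 0" --pt "-0.3 -0.0153 0.0286 0 0 0 0" --pt "-0.3 0 0 0.05 0 0 0" --pt "-0.3 0 0 0.05 0 0 0" --pt "-0.3 0 0 0.05 0 0 0"

```text
time_s: 46.0
eef_pos: [0.466, -0.3856, 0.0907]
tool_rot: [[0.0, 1.0, 0.001], [1.0, -0.0, -0.001], [-0.001, 0.001, -1.0]]
contact_force: [-0.8, -0.3, -0.3]
gripper_width: 0.0551
finger_force: 0.0
```

step_arm --pt "-0.3 0 0 0.03 0 0 0" --pt "-0.3 0 0 0.018 0 0 0" --pt "-0.3 0 0 0 0 0 0" --pt "-0.3 0 0 0 0 0 0" --pt "-0.3 0 0 0 0 0 0"

```text
time_s: 46.42
eef_pos: [0.4662, -0.3864, 0.0641]
tool_rot: [[0.002, 1.0, 0.002], [1.0, -0.002, -0.002], [-0.002, 0.002, -1.0]]
contact_force: [0.5, 0.2, 0.4]
gripper_width: 0.0555
finger_force: 0.0
```

step_arm --pt "1 0 0 0 0 0 0" --pt "1 0 0 0 0 0 0" --pt "1 0 0 0 0 0 0" --pt "1 0 0 0 0 0 0" --pt "1 0 0 0 0 0 0" --squeeze 30

```text
time_s: 46.83
eef_pos: [0.4659, -0.3862, 0.0636]
tool_rot: [[0.002, 1.0, 0.002], [1.0, -0.002, -0.002], [-0.002, 0.002, -1.0]]
contact_force: [0.3, 0.6, 6.3]
gripper_width: 0.0196
finger_force: 33.1
```

step_arm --pt "1 0 0 0 0 0 0" --pt "1 0 0 0 0 0 0" --pt "1 0 0 0 0 0 0" --pt "1 0 0 0 0 0 0" --pt "1 0 0 0 0 0 0"

```text
time_s: 47.25
eef_pos: [0.4659, -0.3862, 0.0636]
tool_rot: [[0.002, 1.0, 0.002], [1.0, -0.002, -0.001], [-0.001, 0.002, -1.0]]
contact_force: [-1.2, 1.3, 6.2]
gripper_width: 0.0195
finger_force: 33.2
```

step_arm --pt "1 0 0.012 0 0 0 0" --pt "1 0 0.012 0 0 0 0" --pt "1 0 0.012 0 0 0 0" --pt "1 0 0.012 0 0 0 0" --pt "1 0 0.012 0 0 0 0"

```text
time_s: 47.67
eef_pos: [0.5018, -0.3864, 0.0637]
tool_rot: [[0.002, 1.0, 0.001], [1.0, -0.002, -0.002], [-0.002, 0.001, -1.0]]
contact_force: [-1.5, 0.8, 6.2]
gripper_width: 0.0193
finger_force: 33.3
```

step_arm --pt "1 0 0.012 0 0 0 0" --pt "1 0 0.012 0 0 0 0" --pt "1 0 0.01 0 0 0 0" --pt "1 0 0 0 0 0 0" --pt "1 0 0 0 0 0 0"

```text
time_s: 48.08
eef_pos: [0.5229, -0.3865, 0.0637]
tool_rot: [[0.002, 1.0, 0.003], [1.0, -0.002, -0.002], [-0.002, 0.003, -1.0]]
contact_force: [1.4, -0.7, 4.3]
gripper_width: 0.0193
finger_force: 33.2
```

step_arm --pt "1 0 0 0 0 0 0" --pt "1 0 0 0 0 0 0" --pt "1 0 0 0 0 0 0" --pt "1 0 0 0 0 0 0" --pt "1 0 0 0 0 0 0"

```text
time_s: 48.5
eef_pos: [0.5226, -0.3865, 0.0637]
tool_rot: [[0.002, 1.0, 0.003], [1.0, -0.002, -0.002], [-0.002, 0.003, -1.0]]
contact_force: [1.8, -0.0, 5.3]
gripper_width: 0.0191
finger_force: 33.1
```

step_arm --pt "-0.3 0 0 0 0 0 0" --pt "-0.3 0 0 0 0 0 0" --pt "-0.3 0 0 0 0 0 0" --pt "-0.3 0 0 -0.04 0 0 0" --pt "-0.3 0 0 -0.05 0 0 0"

```text
time_s: 48.92
eef_pos: [0.519, -0.3834, 0.1119]
tool_rot: [[0.002, 1.0, -0.007], [1.0, -0.002, 0.006], [0.006, -0.007, -1.0]]
contact_force: [1.2, -0.5, -0.3]
gripper_width: 0.0556
finger_force: 0.0
```

step_arm --pt "-0.3 0 0 -0.05 0 0 0" --pt "-0.3 0 0 -0.05 0 0 0" --pt "-0.3 0 0 -0.035 0 0 -0.6" --pt "-0.3 0 0 0 0 0 0" --pt "-0.3 0 0 0 0 0 0"

```text
time_s: 49.33
eef_pos: [0.522, -0.3861, 0.1985]
tool_rot: [[-0.039, 0.999, 0.002], [0.999, 0.039, -0.002], [-0.002, 0.002, -1.0]]
contact_force: [-0.1, 0.4, -0.4]
gripper_width: 0.0553
finger_force: 0.0
```

Run:
```python
from h import *
im,c=snap('wrist','w14.png'); s=manip.observe(); print(s['eef_pos'],s['time_s'])
k=(im.max(2)<95).astype(np.uint8); u,v=proj(c,[.5226,-.3865,.081]).astype(int); print(u,v)
for a,cc,m in comps(im,k,(u-35,v-35,u+35,v+15),60): print('blk',a,cc.round(1),rect(c,m,.081))
r=((im[...,0].astype(int)-im[...,1])>70).astype(np.uint8); u,v=proj(c,[.5224,-.419,.038]).astype(int)
for a,cc,m in comps(im,r,(u-30,v-30,u+30,v+30),15): print('red',a,cc.round(1),rect(c,m,.038))
im,c=snap('top','t6.png')
im=im.astype(int); m=((im[...,0]-im[...,2])>140)&((im[...,0]-im[...,1])>70)
for a,cc,mm in comps(im,m.astype(np.uint8),(262,200,290,235),4): print('orange',a,cc.round(1),ray(c,*cc,.097).round(4))
plan([[.433,.144,.2]],92.5)
```

```text
[ 0.52120685 -0.38535972  0.19628968] 49.3833
320 190
blk 1112 [320.8 182.6] (array([ 0.5216, -0.3809]), [np.float64(0.033), np.float64(0.0564)], np.float64(2.3))
red 42 [319.3 211.3] (array([ 0.5231, -0.4212]), [np.float64(0.003), np.float64(0.0128)], np.float64(92.3))
orange 26 [273.  227.4] [0.4336 0.1466 0.097 ]
turn units [-0.03 -0.03 -0.06]
to [0.433 0.144 0.2  ] shift units [ 0.8871 -0.1077 -0.0084] rows>= 13.0
```

step_arm --pt "-0.3 0.0634 -0.0077 0 0 0 0" --pt "-0.3 0.0634 -0.0077 0 0 0 0" --pt "-0.3 0.0634 -0.0077 0 0 0 0" --pt "-0.3 0.0634 -0.0077 0 0 0 0" --pt "-0.3 0.0634 -0.0077 0 0 0 0"

```text
time_s: 49.85
eef_pos: [0.4891, -0.1943, 0.1941]
tool_rot: [[-0.039, 0.999, -0.004], [0.999, 0.039, 0.003], [0.003, -0.004, -1.0]]
contact_force: [0.6, 0.4, -0.0]
gripper_width: 0.0554
finger_force: 0.0
```

step_arm --pt "-0.3 0.0634 -0.0077 0 0 0 0" --pt "-0.3 0.0634 -0.0077 0 0 0 0" --pt "-0.3 0.0634 -0.0077 0 0 0 0" --pt "-0.3 0.0634 -0.0077 0 0 0 0" --pt "-0.3 0.0634 -0.0077 0 0 0 0"

```text
time_s: 50.27
eef_pos: [0.4583, -0.0055, 0.1945]
tool_rot: [[-0.039, 0.999, -0.004], [0.999, 0.039, 0.001], [0.001, -0.004, -1.0]]
contact_force: [0.8, -0.4, 0.2]
gripper_width: 0.0554
finger_force: 0.0
```

step_arm --pt "-0.3 0.0634 -0.0077 0 0 0 0" --pt "-0.3 0.0634 -0.0077 0 0 0 0" --pt "-0.3 0.0634 -0.0077 0 0 0 0" --pt "-0.3 0.0634 -0.0077 0 0 0 0" --pt "-0.3 0 0 0 0 0 0"

```text
time_s: 50.68
eef_pos: [0.4329, 0.1489, 0.1946]
tool_rot: [[-0.047, 0.999, -0.005], [0.999, 0.047, 0.002], [0.002, -0.005, -1.0]]
contact_force: [0.5, 0.1, 0.5]
gripper_width: 0.0557
finger_force: 0.0
```

step_arm --pt "-0.3 0 0 0 0 0 0" --pt "-0.3 0 0 0 0 0 0" --pt "-0.3 0 0 0 0 0 0" --pt "-0.3 0 0 0 0 0 0" --pt "-0.3 0 0 0 0 0 0"

```text
time_s: 51.1
eef_pos: [0.436, 0.1427, 0.1969]
tool_rot: [[-0.037, 0.999, -0.0], [0.999, 0.037, -0.0], [-0.0, -0.0, -1.0]]
contact_force: [-1.0, 0.2, -0.4]
gripper_width: 0.0553
finger_force: 0.0
```

step_arm --pt "-0.3 0.002 -0.004 0.04 0 0 0" --pt "-0.3 0 0 0.05 0 0 0" --pt "-0.3 0 0 0.05 0 0 0" --pt "-0.3 0 0 0.04 0 0 0" --pt "-0.3 0 0 0.025 0 0 0"

```text
time_s: 51.52
eef_pos: [0.4317, 0.1438, 0.071]
tool_rot: [[-0.038, 0.999, -0.004], [0.999, 0.038, -0.001], [-0.001, -0.004, -1.0]]
contact_force: [0.4, 0.1, -1.1]
gripper_width: 0.0555
finger_force: 0.0
```

step_arm --pt "-0.3 0 0 0 0 0 0" --pt "-0.3 0 0 0 0 0 0" --pt "1 0 0 0 0 0 0" --pt "1 0 0 0 0 0 0" --pt "1 0 0 0 0 0 0" --squeeze 40

```text
time_s: 51.93
eef_pos: [0.4346, 0.1451, 0.0759]
tool_rot: [[-0.04, 0.999, 0.003], [0.999, 0.04, 0.001], [0.0, 0.003, -1.0]]
contact_force: [0.3, 0.7, 0.1]
gripper_width: 0.0196
finger_force: 0.0
```

step_arm --pt "1 0 0 0 0 0 0" --pt "1 0 0 0 0 0 0" --pt "1 0 0 0 0 0 0" --pt "1 0 0 0 0 0 0" --pt "1 0 0 0 0 0 0"

```text
time_s: 52.35
eef_pos: [0.4344, 0.1451, 0.0759]
tool_rot: [[-0.04, 0.999, 0.002], [0.999, 0.04, 0.0], [-0.0, 0.002, -1.0]]
contact_force: [-1.8, -0.6, 6.4]
gripper_width: 0.0146
finger_force: 40.9
```

step_arm --pt "1 0 0.011 0 0 0 0" --pt "1 0 0.011 0 0 0 0" --pt "1 0 0.011 0 0 0 0" --pt "1 0 0.011 0 0 0 0" --pt "1 0 0.011 0 0 0 0"

```text
time_s: 52.77
eef_pos: [0.4672, 0.1465, 0.0759]
tool_rot: [[-0.04, 0.999, 0.001], [0.999, 0.04, -0.0], [-0.0, 0.001, -1.0]]
contact_force: [-2.9, -0.7, 7.8]
gripper_width: 0.0151
finger_force: 41.1
```

step_arm --pt "1 0 0.011 0 0 0 0" --pt "1 0 0.011 0 0 0 0" --pt "1 0 0.007 0 0 0 0" --pt "1 0 0 0 0 0 0" --pt "1 0 0 0 0 0 0"

```text
time_s: 53.18
eef_pos: [0.4839, 0.1471, 0.0759]
tool_rot: [[-0.04, 0.999, -0.001], [0.999, 0.04, -0.0], [-0.0, -0.001, -1.0]]
contact_force: [-5.5, -2.2, 10.0]
gripper_width: 0.015
finger_force: 41.4
```

step_arm --pt "1 0 0 0 0 0 0" --pt "1 0 0 0 0 0 0" --pt "1 0 0 0 0 0 0" --pt "1 0 0 0 0 0 0" --pt "1 0 0 0 0 0 0"

```text
time_s: 53.6
eef_pos: [0.4839, 0.1471, 0.0759]
tool_rot: [[-0.04, 0.999, 0.0], [0.999, 0.04, -0.0], [-0.0, 0.0, -1.0]]
contact_force: [-5.7, -1.0, 9.4]
gripper_width: 0.0149
finger_force: 41.3
```

step_arm --pt "-0.3 0 0 0 0 0 0" --pt "-0.3 0 0 0 0 0 0" --pt "-0.3 0 0 0 0 0 0" --pt "-0.3 0 0 0 0 0 0" --pt "-0.3 0 0 -0.04 0 0 0"

```text
time_s: 54.02
eef_pos: [0.4797, 0.1464, 0.0932]
tool_rot: [[-0.04, 0.999, -0.01], [0.999, 0.04, -0.001], [-0.001, -0.01, -1.0]]
contact_force: [-0.5, -0.6, -0.8]
gripper_width: 0.0557
finger_force: 0.0
```

step_arm --pt "-0.3 0 0 -0.05 0 0 0" --pt "-0.3 0 0 -0.05 0 0 0" --pt "-0.3 0 0 -0.05 0 0 0" --pt "-0.3 0.06 0 -0.03 0 0 0" --pt "-0.3 0.06 0 0 0 0 0"

```text
time_s: 54.43
eef_pos: [0.4839, 0.2196, 0.2123]
tool_rot: [[-0.036, 0.999, 0.01], [0.999, 0.036, 0.003], [0.002, 0.01, -1.0]]
contact_force: [1.0, -0.1, 1.0]
gripper_width: 0.0552
finger_force: 0.0
```

step_arm --pt "-0.3 0.06 0 0 0 0 0" --pt "-0.3 0.06 0 0 0 0 0" --pt "-0.3 0 0 0 0 0 0" --pt "-0.3 0 0 0 0 0 0" --pt "-0.3 0 0 0 0 0 0"

```text
time_s: 54.85
eef_pos: [0.4777, 0.2907, 0.2056]
tool_rot: [[-0.04, 0.999, -0.001], [0.999, 0.04, -0.001], [-0.001, -0.001, -1.0]]
contact_force: [0.3, -0.2, -0.3]
gripper_width: 0.0559
finger_force: 0.0
```

Run:
```python
from h import *
im,c=snap('top','t7.png'); s=manip.observe(); print(s['eef_pos'],s['time_s'],s['contact_force'])
i=im.astype(int); m=((i[...,0]-i[...,2])>140)&((i[...,0]-i[...,1])>70)
for a,cc,mm in comps(im,m.astype(np.uint8),(262,195,290,235),4): print('orange',a,cc.round(1),ray(c,*cc,.097).round(4))
h,S,v=hsv(im); b=((h>100)&(h<125)&(S>120)).astype(np.uint8)
for a,cc,mm in comps(im,b,(355,195,390,240),6): print('blue',a,cc.round(1))
cv2.imwrite('pics/c9.png',cv2.resize(im[125:245,255:455,::-1],None,fx=4,fy=4,interpolation=cv2.INTER_CUBIC))
```

```text
[0.47784813 0.29019065 0.205645  ] 54.9 [-0.24959859 -0.29629289 -1.02891148]
orange 20 [272.4 212. ] [0.4845 0.1483 0.097 ]
blue 68 [371.9 217.6]
```

View pics/c9.png

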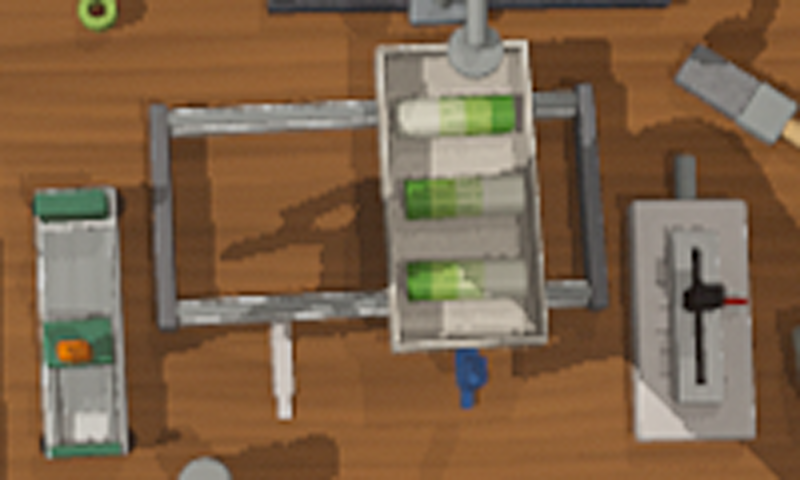

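The final crop shows everything in place: three flat halves side by side in the tray, the blue grip on the mark at (468,375), the black grip level with the pointer at (703,298), and the jaw shut.

```bash
python3 -c "
from bench import manip; print(manip.job_done())"
```

```text
the job is handed in; nothing more can be done
None
```

The job is handed in; the judge returned no score, but my last overhead picture shows all three leek halves flat in the tray, the carriage at the wash mark, the water grip level with the pointer and the jaw shut.

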